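# Build the sieve stack on the shaker

## Task

Build the sieve set on the shaker, ready for a sediment run: the red pan centred on the shaker's plate, then the fine (blue), the medium (green) and the coarse (yellow) sieve on top of one another, and the black lid on the coarse sieve. Each part must sit fully home in the one below, level. Leave the beaker, the sample tube, the reagent bottle and the petri dish standing where they are.

Things in the scene. Friction and masses are not known exactly. Their poses are not given: they have to be found in the camera images.
- plate (a point): Centre of the top of the shaker's flat round plate, 90 mm across, 80 mm above the table. Fixed blue machine, 150 mm wide, 62 mm high, from 120 mm before to 70 mm behind this point at yaw 0; side hooks (lower than the plate) reach 93 mm out. It stands left or right of the white sheet, a fixed white balance of like outline, 82 mm high, on the other side.
- pan_mid (a point): Loose red receiver pan, round, 62 mm outside, 56 mm inside, 30 mm high, flat closed bottom, 50 g. Point: on the axis, half-way up (15 mm over its underside); z up. Starts standing in one of nine places (3 by 3 grid, about 120 mm apart) on the white sheet, shared at random by the five set parts and the four bystanders.
- sieve_fine_mid (a point): Loose sieve, BLUE frame, FINE gauze. Round, 62 mm outside, 32 mm high, 50 g: wall (56 mm inside) from the rim down to 7 mm, gauze at 9 mm, then a skirt tapering from 52 to 47 mm across at the foot, which hangs 7 mm into the rim below with 2 mm play. Point: on the axis, half-way up (16 mm); z up. Fully home it is 24 mm above the pan's point. Starts standing in one of nine places.
- sieve_medium_mid (a point): Loose sieve, GREEN frame, MEDIUM gauze (5 mm). Round, 62 mm outside, 32 mm high, 50 g: wall (56 mm inside) from the rim down to 7 mm, gauze at 9 mm, then a skirt tapering from 52 to 47 mm across at the foot, which hangs 7 mm into the rim below with 2 mm play. Point: on the axis, half-way up (16 mm); z up. Fully home it is 25 mm above the fine sieve's. Starts standing in one of nine places.
- sieve_coarse_mid (a point): Loose sieve, YELLOW frame, COARSE gauze (9 mm). Round, 62 mm outside, 32 mm high, 50 g: wall (56 mm inside) from the rim down to 7 mm, gauze at 9 mm, then a skirt tapering from 52 to 47 mm across at the foot, which hangs 7 mm into the rim below with 2 mm play. Point: on the axis, half-way up (16 mm); z up. Fully home it is 25 mm above the medium's. Starts standing in one of nine places.
- lid_mid (a point): Loose black lid like a thick screw cap, ribbed, 50 g, round, 62 mm outside, 24 mm high: solid body from 6 mm up to its top, shallow dish on top with a small metal dot; below, a skirt 6 mm deep tapering from 52 to 47 mm across (2 mm play in a sieve's rim). Point: on the axis, half-way up (12 mm over the skirt's foot); z up. Fully home it is 22 mm above the coarse sieve's point. Starts upright in one of the nine places.
- beaker: Bystander: empty glass beaker, 53 mm across, 70 mm high, standing loose in one of the nine places. Origin at the centre of its underside, z up.
- tube: Bystander: sample tube with a blue screw cap, 34 mm across, 115 mm high, standing loose in one of the nine places; tips easily. Origin at the centre of its underside, z up.
- reagent: Bystander: brown glass reagent bottle with a white cap, 44 mm across, 80 mm high, standing loose in one of the nine places. Origin at the centre of its underside, z up.
- petri: Bystander: closed petri dish of brown agar, 60 mm across, 14 mm high, lying loose in one of the nine places. Origin at the centre of its underside, z up.
Mind the look-alikes: they are no part of the job. Of the things that look like the part that bears pan_mid, the middle-sized one is meant.

How it is judged:
By the outcome, as a careful person would: the job done as asked, in the order asked, and still so for the second after the job is handed in, with the robot touching nothing.
It also fails if it takes over 131 s, if anything falls off the work surface, if the arm or the gripper's body presses on something with over 40 N, if the wrist force passes 120 N, or if a joint passes its speed limit or range.

## Robot

A 7-joint arm with a two-finger parallel gripper is mounted at the origin on the work surface. World frame = base frame: x ahead of the robot, y to its left, z up, the work surface at z = 0. Lengths are in m, angles in rad, forces in N, time in s.
With the tool pointing down it reaches from about 0.4 to 0.85 m from the base axis. Payload 10.4 kg.
Tool frame: the origin (TCP) lies between the finger pads; the fingertips stand 11 mm ahead of it and the grasp point (between the pads) lies 8 mm behind it; z points along the fingers, y is the direction in which the jaws open and shut (so a half turn about z gives the same grasp; the last joint's range is limited). The gripper opens to 87 mm and grips with 3 to 60 N. Pads are 19 mm wide; open, the fingers measure 117 mm over their backs; the gripper's body (75 mm by 190 mm) begins 51 mm behind the grasp point.
Start: joints at [1.117, 0.332, -0.065, 1.46, 0.022, 1.35, -0.088], TCP at [0.261, -0.568, 0.2] pointing down, gripper open.
Joint ranges: [-2.6, 2.6], [-0.5, 2.12], [-1.47, 1.34], [0.16, 2.42], [-1.27, 4.41], [0.06, 2.06], [-2.6, 2.6]. Speed limits (rad/s): [2.22, 2.22, 2.79, 2.79, 3.14, 3.14, 3.14].

## Interface

Orientations are given as a unit quaternion [x, y, z, w].
In Python, from bench import r, eyes gives the robot as it stands.
- The arm moves only by the shell command python3 -m inch 'ROWS' [FORCE]. ROWS is a JSON object of lists of equal length, an entry for each row: "translation": the shift along the world's x, y, z scaled (see below), a list of three; "rot": the turn, a rotation vector about the world's x, y, z scaled (see below), a list of three; "jaw": the finger opening in mm, from 0 to 87. In form: {"translation": [[tx, ty, tz], ...], "rot": [[ax, ay, az], ...], "jaw": [jaw, ...]}. A call has 1 to 20 rows; each row is the pose to reach, as a shift and turn from the pose measured when the call began; what a row does not reach only later rows make up. The controller multiplies each number of a shift by 100 mm and each number of a turn by 60 degrees. A row lasts 1/10 s, in which the tool goes at most 50 mm and 8.59 degrees, less where a joint would pass 70% of its speed; a pose out of reach is approached as far as the arm can. A call with a number of a shift or a turn outside -1 to 1 is refused whole. A call with a gripper value outside its range is refused whole. The fingers move at their own pace and stop on an object; FORCE is the grip in N (left out, the last holds). Time passes only in rows, so rows that repeat a pose let the fingers close. It gives the time, the measured TCP pose, the force and the opening at its end, in the units of the state.
- r.read_state(): the state, without advancing time (a new reading comes with each control period).
- eyes.camera(name): name is "scene" or "top" or "wrist"; returns the picture (420x560x3 uint8, blue, green, red); there is no depth.
- eyes.calibration(name): a dict with "fx", "fy", "cx", "cy" (pixels), "R" (3x3) and "t" (3): a world point X has camera coordinates R X + t; the wrist camera has in their place "hand_eye" (4x4, takes a point from camera to tool coordinates, whose origin is the TCP and whose axes are the flange's). Camera axes: x right, y down, z forward; pixel columns grow to the right and rows downward; lengths in m; the calibration is good to about 2 mm. A picture is of the moment at which its call begins: read the wrist's pose just before it. calibration takes no time and is no camera call.
- r.close_job(): hands the job in, once; it reports no verdict.
The state is a dict: "time": time; "joint_positions": joint angles; "joint_vel": joint speeds; "joint_torque": joint torques, N m; "ee_pos": TCP position; "eef_rot": TCP orientation; "ft_force": force on the tool from outside, world axes, zero at the start; "torque": the same for the moment, N m; "width": finger opening in m.
Only numpy, scipy, OpenCV 4.12 (cv2) and the standard library are available. Lean on these libraries where they do the work, as an engineer would, in place of code of your own. Each camera call takes 0.05 s, during which the arm holds its last target. There are 200 camera calls.

## Working session

There is one attempt and no reset: what is moved stays moved. The work goes in short steps, Python scripts to look and compute and a shell command to move; the robot and the scene stay as the last step left them, time stands still between calls to the robot, and variables do not carry over. Pictures are saved under pics/ and viewed, about 12 in all and at most 16, crops included, and the job is handed in when it is done.

```bash
ls; mkdir -p pics
python3 - <<'E'
from bench import r, eyes
import cv2
for n in ("top","scene"):
    im=eyes.camera(n); cv2.imwrite(f"pics/{n}0.png",im); 
    c=eyes.calibration(n); print(n,{k:(v.tolist() if hasattr(v,'tolist') else v) for k,v in c.items()})
print(r.read_state()); print(eyes.calibration("wrist"))
E
```

```text
pics
top {'fx': 470.9322833817265, 'fy': 470.9322833817265, 'cx': 286.583421504291, 'cy': 210.63815273522562, 'R': [[-0.007307622950160414, -0.9997501064706857, 0.021126364066515912], [-0.9984263341074814, 0.006119983052562696, -0.05574406845693796], [0.055600845384883565, -0.02150047486194275, -0.9982215563557006]], 't': [-0.013231697804845325, 0.5856814955153277, 0.9431970774981709]}
scene {'fx': 492.07237758693907, 'fy': 492.07237758693907, 'cx': 286.28552628142256, 'cy': 206.49895434768305, 'R': [[-0.766736361172881, 0.6419325696398657, 0.0061586111200612565], [0.5066313669190906, 0.610966126700487, -0.6083132828389479], [-0.3942588115807467, -0.46329576736698497, -0.7936731200127507]], 't': [0.4315731787141329, -0.25797821072294574, 1.404374373154106]}
{'time': 0.1, 'joint_positions': array([ 1.11739186,  0.33277615, -0.06470035,  1.46085138,  0.02162317,
        1.34986448, -0.08849943]), 'joint_vel': array([-0.00016591, -0.00271402, -0.00049545, -0.00172702, -0.00048636,
       -0.0013622 ,  0.00199627]), 'joint_torque': array([ 2.33633000e-03, -6.24543858e+01,  2.52267782e-02, -3.90715456e+01,
       -6.13168348e-02,  3.66187992e-02,  7.62075706e-05]), 'ee_pos': array([ 0.26084119, -0.56757382,  0.19935666]), 'eef_rot': array([ 9.76887643e-01,  2.13752595e-01, -1.65387384e-04, -5.78423361e-04]), 'ft_force': array([-0.04353336, -0.10952798,  0.44726418]), 'torque': array([-0.0482778 ,  0.0267471 , -0.02545602]), 'width': 0.08693596666585932}
{'fx': 325.5494815558988, 'fy': 325.5494815558988, 'cx': 276.10672558197, 'cy': 210.85761891858314, 'hand_eye': array([[-1.48060965e-04, -9.66349837e-01, -2.57231355e-01,
         7.06834172e-02],
       [ 9.99999733e-01, -3.27058451e-04,  6.53077284e-04,
        -3.03723871e-05],
       [-7.15230815e-04, -2.57231190e-01,  9.66349628e-01,
        -1.83591178e-01],
       [ 0.00000000e+00,  0.00000000e+00,  0.00000000e+00,
         1.00000000e+00]])}
```

View pics/top0.png

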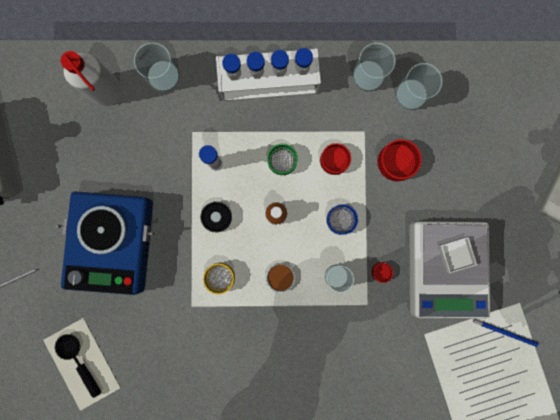

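View pics/scene0.png

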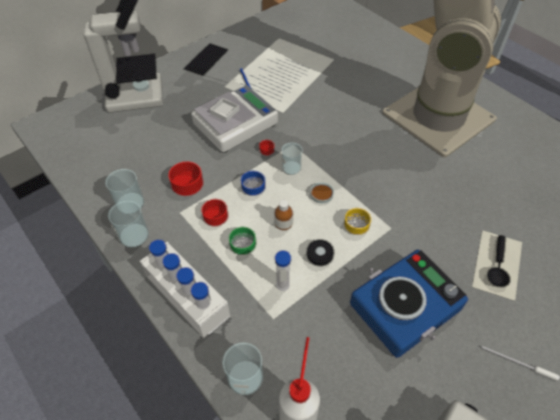

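```bash
cat > h.py <<'E'
import numpy as np, cv2
from bench import r, eyes
def pix2w(name,u,v,z):
    c=eyes.calibration(name); R=np.array(c['R']);t=np.array(c['t'])
    d=R.T@np.array([(u-c['cx'])/c['fx'],(v-c['cy'])/c['fy'],1]); o=-R.T@t
    return o+d*(z-o[2])/d[2]
def w2pix(name,X):
    c=eyes.calibration(name); p=np.array(c['R'])@X+np.array(c['t'])
    return c['fx']*p[0]/p[2]+c['cx'], c['fy']*p[1]/p[2]+c['cy']
E
python3 - <<'E'
from h import *
im=cv2.imread("pics/top0.png")
a=cv2.resize(im[130:310,192:372],(576,576),interpolation=cv2.INTER_CUBIC)  #3.2x
b=cv2.resize(im[190:296,60:156],None,fx=2.3,fy=2.3,interpolation=cv2.INTER_CUBIC)
o=np.zeros((576,800,3),np.uint8); o[:,:576]=a; o[:b.shape[0],576:576+b.shape[1]]=b
cv2.imwrite("pics/c1.png",o)
E
```

```text
(no output)
```

View pics/c1.png

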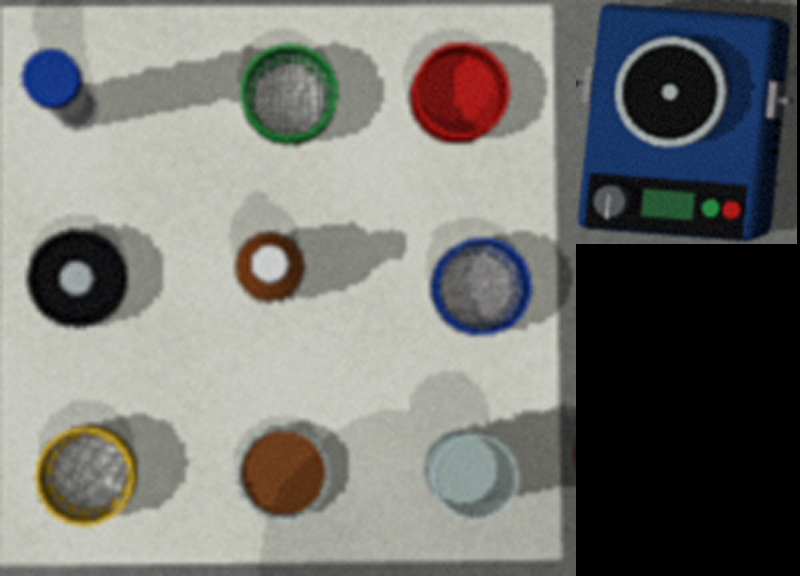

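Run:
```python
from h import *
P=dict(pan=(460,92,.03),green=(290,93,.032),blue=(481,286,.032),yellow=(86,475,.032),lid=(77.5,278,.022),tube=(51,78,.115),reag=(269,264,.08),petri=(283,473,.014),beaker=(472,472,.07))
W={k:pix2w("top",(u+.5)/3.2-.5+192,(v+.5)/3.2-.5+130,z) for k,(u,v,z) in P.items()}
W['plate']=pix2w("top",(670.5-576)/2.3-.5+60,91.5/2.3-.5+190,.08)
for k,v in W.items(): print(k,v.round(4),'r',np.hypot(*v[:2]).round(3),'scene px',np.round(w2pix("scene",v)))
```

```text
pan [ 0.6902 -0.1166  0.03  ] r 0.7 scene px [213. 207.]
green [ 0.6896 -0.0089  0.032 ] r 0.69 scene px [241. 236.]
blue [ 0.5672 -0.1279  0.032 ] r 0.581 scene px [252. 179.]
yellow [0.4516 0.1191 0.032 ] r 0.467 scene px [356. 217.]
lid [0.5742 0.1258 0.022 ] r 0.588 scene px [319. 250.]
tube [0.685  0.1291 0.115 ] r 0.697 scene px [281. 256.]
reag [0.5793 0.0049 0.08  ] r 0.579 scene px [282. 202.]
petri [ 0.4502 -0.0031  0.014 ] r 0.45 scene px [320. 190.]
beaker [ 0.4545 -0.1157  0.07  ] r 0.469 scene px [290. 150.]
plate [0.549  0.3347 0.08  ] r 0.643 scene px [401. 296.]
```

```bash
python3 -m inch '{"translation":[[0.45,0.45,0],[0.9,0.9,0],[0.9,0.9,0],[0.9,0.9,0]],"rot":[[0,0,0.1],[0,0,0.2],[0,0,0.34],[0,0,0.34]],"jaw":[87,87,87,87]}' 10
python3 -m inch '{"translation":[[0.5,0.5,0],[1,1,0],[1,1,0],[1,1,0]],"rot":[[0,0,0],[0,0,0],[0,0,0],[0,0,0]],"jaw":[87,87,87,87]}'
python3 -m inch '{"translation":[[0.5,0.5,0],[1,1,0],[1,1,0],[1,1,0]],"rot":[[0,0,0],[0,0,0],[0,0,0],[0,0,0]],"jaw":[87,87,87,87]}'
```

```text
time: 0.5
ee_pos: [0.355, -0.4735, 0.1992]
eef_rot: [0.921, 0.389, 0.001, -0.001]
ft_force: [0.6, -0.9, 0.2]
width: 0.087
time: 0.9
ee_pos: [0.4599, -0.3673, 0.199]
eef_rot: [0.92, 0.393, 0.002, -0.002]
ft_force: [-0.4, -0.5, -0.2]
width: 0.0867
time: 1.3
ee_pos: [0.5639, -0.2603, 0.1984]
eef_rot: [0.918, 0.396, 0.003, -0.004]
ft_force: [-0.9, 0.9, -0.3]
width: 0.087
```

```bash
python3 -m inch '{"translation":[[0.5,0.5,0],[1,1,0],[1,1,0],[1,1,0]],"rot":[[0,0,0],[0,0,0],[0,0,0],[0,0,0]],"jaw":[87,87,87,87]}'
python3 -m inch '{"translation":[[0.25,0.4,-0.2],[0.25,0.4,-0.2],[0.25,0.4,-0.2],[0.25,0.4,-0.2]],"rot":[[0,0,0],[0,0,0],[0,0,0],[0,0,0]],"jaw":[87,87,87,87]}'
cat >> h.py <<'E'
from scipy.spatial.transform import Rotation as Ro
def wpose():
    s=r.read_state(); T=np.eye(4); T[:3,:3]=Ro.from_quat(s['eef_rot']).as_matrix(); T[:3,3]=s['ee_pos']
    return T@np.array(eyes.calibration("wrist")['hand_eye'])
def wshot(fn):
    T=wpose(); im=eyes.camera("wrist"); cv2.imwrite(fn,im); np.save(fn+".npy",T); return im,T
def wpix2w(T,u,v,z):
    c=eyes.calibration("wrist"); d=T[:3,:3]@np.array([(u-c['cx'])/c['fx'],(v-c['cy'])/c['fy'],1]); o=T[:3,3]
    return o+d*(z-o[2])/d[2]
def ww2pix(T,X):
    c=eyes.calibration("wrist"); p=T[:3,:3].T@(np.array(X)-T[:3,3]); return c['fx']*p[0]/p[2]+c['cx'],c['fy']*p[1]/p[2]+c['cy']
E
python3 - <<'E'
from h import *
im,T=wshot("pics/w1.png"); print(r.read_state()['ee_pos'],ww2pix(T,[.6902,-.1166,.03]))
E
```

```text
time: 1.7
ee_pos: [0.6667, -0.1528, 0.1968]
eef_rot: [0.917, 0.4, 0.004, -0.006]
ft_force: [0.1, 0.3, 0.2]
width: 0.0868
time: 2.1
ee_pos: [0.6914, -0.1149, 0.1768]
eef_rot: [0.917, 0.399, 0.004, -0.005]
ft_force: [0.1, 0.1, 0.0]
width: 0.0872
[ 0.69142932 -0.11540328  0.17727498] (np.float64(276.9648862546158), np.float64(198.0908345957451))
```

View pics/w1.png

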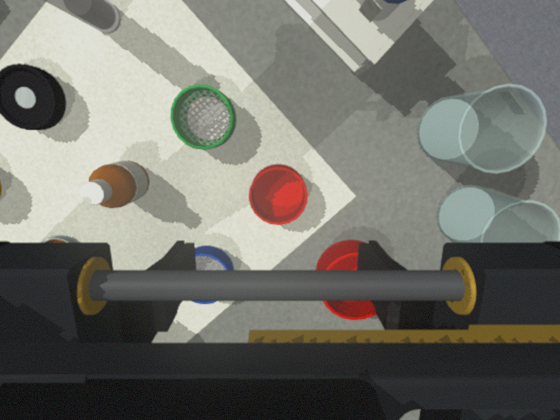

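Run:
```python
from h import *
T=np.load("pics/w1.png.npy")
for n,u,v,z in (("pan",278.5,194.5,.03),("green",203.5,117,.032),("lidtop",25,97,.02)): print(n,wpix2w(T,u,v,z).round(4))
```

```text
pan [ 0.694  -0.1149  0.03  ]
green [ 0.6931 -0.0086  0.032 ]
lidtop [0.5748 0.1284 0.02  ]
```

```bash
python3 -m inch '{"translation":[[0.01,-0.01,-0.4],[0.01,-0.01,-0.8],[0.01,-0.01,-0.9],[0.01,-0.01,-0.9]],"rot":[[-0.012,0.003,0],[-0.012,0.003,0],[-0.012,0.003,0],[-0.012,0.003,0]],"jaw":[87,87,87,87]}'
python3 -m inch '{"translation":[[0,0,-0.3],[0,0,-0.55],[0,0,-0.7],[0,0,-0.72],[0,0,-0.72]],"rot":[[0,0,0],[0,0,0],[0,0,0],[0,0,0],[0,0,0]],"jaw":[87,87,87,87,87]}'
```

```text
time: 2.55
ee_pos: [0.6913, -0.1179, 0.0864]
eef_rot: [0.917, 0.398, -0.001, -0.0]
ft_force: [-0.3, -0.3, 0.9]
width: 0.0865
time: 3.05
ee_pos: [0.6921, -0.1182, 0.016]
eef_rot: [0.918, 0.398, -0.0, 0.0]
ft_force: [0.8, 0.4, -0.0]
width: 0.0871
```

Close with 20 N and lift.

```bash
python3 -m inch '{"translation":[[0,0.01,-0.02],[0,0.01,-0.02],[0,0.01,-0.02],[0,0.01,-0.02],[0,0.01,-0.02],[0,0.01,-0.02],[0,0.01,-0.02],[0,0.01,-0.02]],"rot":[[0,0,0],[0,0,0],[0,0,0],[0,0,0],[0,0,0],[0,0,0],[0,0,0],[0,0,0]],"jaw":[75,68,62,58,55,55,55,55]}' 20
python3 -m inch '{"translation":[[0,0,0.2],[0,0,0.5],[0,0,1],[0,0,1],[0,0,1]],"rot":[[0,0,0],[0,0,0],[0,0,0],[0,0,0],[0,0,0]],"jaw":[55,55,55,55,55]}'
```

```text
time: 3.85
ee_pos: [0.6922, -0.1172, 0.014]
eef_rot: [0.918, 0.398, -0.0, 0.0]
ft_force: [-0.3, 0.4, -0.1]
width: 0.0551
time: 4.35
ee_pos: [0.6931, -0.1173, 0.1158]
eef_rot: [0.918, 0.398, 0.001, 0.001]
ft_force: [-0.2, -0.8, -1.1]
width: 0.0546
```

Run:
```python
from h import *
im,T=wshot("pics/w2.png"); t=eyes.camera("top"); cv2.imwrite("pics/top1.png",t)
a=cv2.resize(t[100:240,260:440],None,fx=2.2,fy=2.2)
o=np.zeros((420,800,3),np.uint8); o[:,:400]=im[:,80:480]; o[:a.shape[0],404:404+a.shape[1]]=a; cv2.imwrite("pics/c2.png",o)
```

```text
(no output)
```

View pics/c2.png

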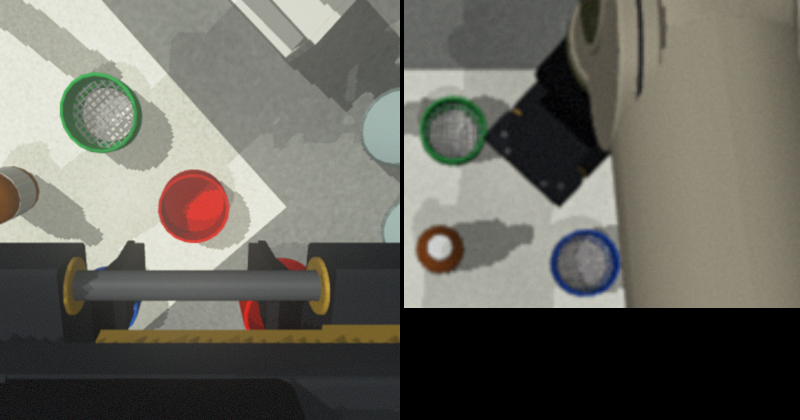

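Run:
```python
from h import *
T=np.load("pics/w2.png.npy"); s=r.read_state(); print(s['ee_pos'],s['width'])
print(wpix2w(T,273,206,.03), "tcp px",ww2pix(T,s['ee_pos']), "pan expected px",ww2pix(T,[.692,-.116,.03]), ww2pix(np.load("pics/w1.png.npy"),[.6914,-.1149,.177]))
for y in (-.0275,.0275):
  R=Ro.from_quat(s['eef_rot']).as_matrix(); print(ww2pix(T,s['ee_pos']+R@[0,y,0.011]))
```

```text
[ 0.6915825  -0.11720978  0.11303038] 0.05508553951172997
[ 0.69377456 -0.11345312  0.03      ] tcp px (np.float64(273.76765961908444), np.float64(245.73736514953546)) pan expected px (np.float64(273.5316108923324), np.float64(209.4844504530767)) (np.float64(275.6250141037111), np.float64(245.85934991570764))
(np.float64(230.97757636677517), np.float64(239.67470279206057))
(np.float64(316.5954415459742), np.float64(239.5207153953188))
```

```bash
python3 -m inch '{"translation":[[0,0,0],[0,0,0],[0,0,0],[0.01,0.02,-0.4],[0.01,0.02,-0.8],[0.01,0.02,-0.98],[0.01,0.02,-0.98]],"rot":[[0,0,0],[0,0,0],[0,0,0],[0,0,0],[0,0,0],[0,0,0],[0,0,0]],"jaw":[70,87,87,87,87,87,87]}'
python3 -m inch '{"translation":[[0,0,0],[0,0,0],[0,0,0],[0,0,0],[0,0,0]],"rot":[[0,0,0],[0,0,0],[0,0,0],[0,0,0],[0,0,0]],"jaw":[70,66,63,61,61]}' 20
python3 - <<'E'
from h import *
im,T=wshot("pics/w3.png"); t=eyes.camera("scene"); cv2.imwrite("pics/s3.png",t)
s=r.read_state(); print(s['ee_pos'],s['width'],s['ft_force'],ww2pix(T,[.692,-.116,.03]))
a=cv2.resize(t[140:280,130:330],None,fx=2.2,fy=2.2)
o=np.zeros((420,800,3),np.uint8); o[:,:350]=im[:,100:450]; o[:a.shape[0],354:354+a.shape[1]]=a; cv2.imwrite("pics/c3.png",o)
E
```

```text
time: 5.15
ee_pos: [0.6905, -0.115, 0.0119]
eef_rot: [0.917, 0.398, -0.003, -0.002]
ft_force: [0.9, -0.0, 0.4]
width: 0.0865
time: 5.65
ee_pos: [0.6908, -0.1151, 0.0127]
eef_rot: [0.918, 0.398, -0.003, -0.001]
ft_force: [0.3, -0.5, 0.1]
width: 0.0623
[ 0.69063063 -0.11507235  0.01227413] 0.06148209957460392 [ 0.14333688 -0.32744507 -0.67845671] (np.float64(278.10813963794624), np.float64(257.1255494046452))
```

View pics/c3.png

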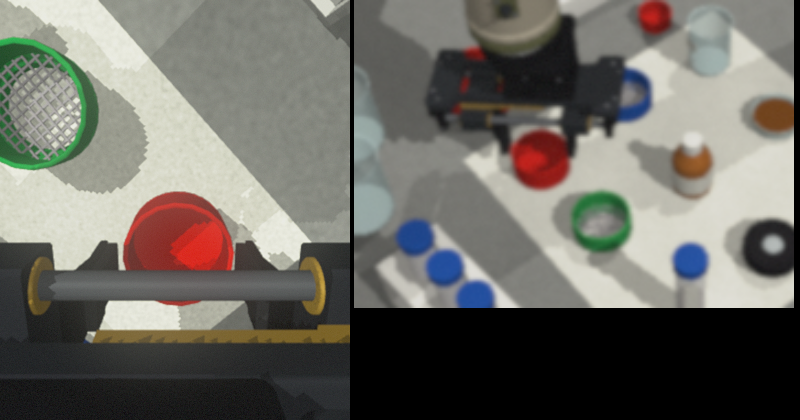

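```bash
for j in 1 2; do :; done
python3 -m inch '{"translation":[[0.03,0.03,0],[0.03,0.03,0],[0.03,0.03,0],[0.03,0.03,0]],"rot":[[0,0,0],[0,0,0],[0,0,0],[0,0,0]],"jaw":[72,72,72,72]}' 40
python3 -m inch '{"translation":[[0,0,0],[0,0,0],[0,0,0],[0,0,0],[0,0,0]],"rot":[[0,0,0],[0,0,0],[0,0,0],[0,0,0],[0,0,0]],"jaw":[62,58,58,58,58]}'
python3 -m inch '{"translation":[[0,0,0],[0,0,0],[0,0,0],[0,0,0],[0,0,0]],"rot":[[0,0,0],[0,0,0],[0,0,0],[0,0,0],[0,0,0]],"jaw":[45,35,35,35,35]}'
python3 - <<'E'
from h import *
im,T=wshot("pics/w4.png")
s=r.read_state(); print(s['ee_pos'],s['width'],s['ft_force'],s['torque'])
cv2.imwrite("pics/c4.png",im[150:350,100:460])
E
```

```text
time: 6.15
ee_pos: [0.6936, -0.1121, 0.0122]
eef_rot: [0.917, 0.398, -0.003, -0.002]
ft_force: [-0.2, -0.6, 0.3]
width: 0.0715
time: 6.65
ee_pos: [0.6936, -0.1121, 0.0122]
eef_rot: [0.917, 0.398, -0.003, -0.002]
ft_force: [0.0, -0.2, -0.6]
width: 0.0585
time: 7.15
ee_pos: [0.6935, -0.1121, 0.0122]
eef_rot: [0.917, 0.398, -0.003, -0.002]
ft_force: [-0.3, 1.0, 0.1]
width: 0.036
[ 0.69357    -0.11208402  0.0121737 ] 0.03576204733008563 [ 0.84847167  0.14072333 -0.4853776 ] [ 0.0182792  -0.05632903 -0.01818874]
```

View pics/c4.png

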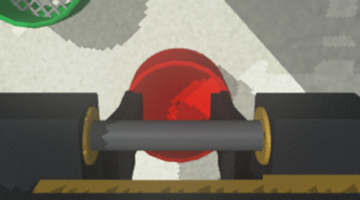

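Run:
```python
from h import *
im=cv2.imread("pics/w4.png"); t=eyes.camera("scene"); cv2.imwrite("pics/s4.png",t)
a=cv2.resize(im[180:340,180:380],None,fx=2,fy=2,interpolation=cv2.INTER_CUBIC); b=cv2.resize(t[155:235,165:265],None,fx=4,fy=4,interpolation=cv2.INTER_CUBIC)
o=np.hstack([a,b]); o=cv2.convertScaleAbs(o,alpha=1.8,beta=20); cv2.imwrite("pics/c5.png",o)
s=r.read_state(); p=s['ee_pos']; R=Ro.from_quat(s['eef_rot']).as_matrix(); T=np.load("pics/w4.png.npy")
for n,q in (("tipL",[0,-.018,.011]),("tipR",[0,.018,.011]),("g L",[0,-.018,-.008]),("gR",[0,.018,-.008]),("frontL",[.0095,-.018,.011]),("frontR",[.0095,.018,.011])):
    X=p+R@q; u,v=ww2pix(T,X); a,b=w2pix("scene",X); print(n,"wrist crop",round((u-180)*2),round((v-180)*2),"scene crop",round((a-165)*4+400),round((b-155)*4))
```

```text
tipL wrist crop 135 119 scene crop 628 248
tipR wrist crop 248 119 scene crop 569 245
g L wrist crop 129 142 scene crop 625 229
gR wrist crop 254 142 scene crop 565 226
frontL wrist crop 134 90 scene crop 626 260
frontR wrist crop 249 90 scene crop 566 258
```

View pics/c5.png

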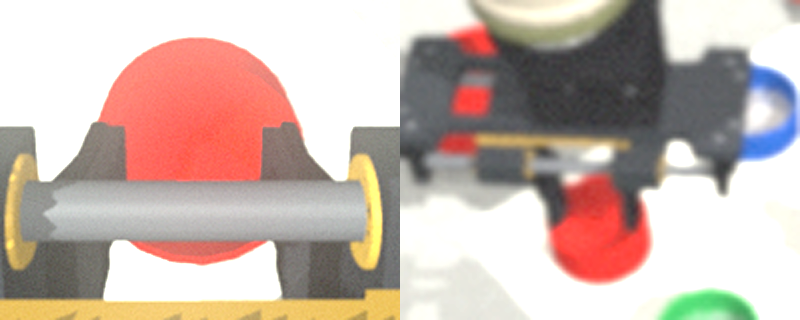

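```bash
python3 - <<'E'
from h import *
for f,u,v in (("w3",278,248),("w4",279.7,254)): print(wpix2w(np.load(f"pics/{f}.png.npy"),u,v,.03))
E
python3 -m inch '{"translation":[[0,0,0.3],[0,0,0.3],[0.02,0.02,0.3],[0.02,0.02,0.3],[0.02,0.02,0.3],[0.02,0.02,0.1],[0.02,0.02,-0.1],[0.02,0.02,-0.2],[0.02,0.02,-0.2]],"rot":[[0,0,0],[0,0,0],[0,0,0],[0,0,0],[0,0,0],[0,0,0],[0,0,0],[0,0,0],[0,0,0]],"jaw":[50,70,87,87,87,87,87,87,87]}' 20
```

```text
[ 0.69561517 -0.11204332  0.03      ]
[ 0.69674779 -0.11206994  0.03      ]
time: 8.15
ee_pos: [0.6941, -0.1099, -0.01]
eef_rot: [0.917, 0.398, -0.005, -0.003]
ft_force: [-0.2, 0.5, 0.5]
width: 0.0863
```

```bash
python3 -m inch '{"translation":[[0.01,-0.02,-0.03],[0.01,-0.02,-0.05],[0.01,-0.02,-0.05]],"rot":[[0,-0.011,0],[0,-0.011,0],[0,-0.011,0]],"jaw":[87,87,87]}' 
python3 -m inch '{"translation":[[0,0,-0.02],[0,0,-0.03],[0,0,-0.03]],"rot":[[0,0,0],[0,0,0],[0,0,0]],"jaw":[87,87,87]}'
```

```text
time: 8.45
ee_pos: [0.6952, -0.1122, -0.0146]
eef_rot: [0.918, 0.398, 0.001, -0.0]
ft_force: [-0.3, 0.2, -0.3]
width: 0.0868
time: 8.75
ee_pos: [0.6952, -0.1122, -0.0176]
eef_rot: [0.918, 0.398, 0.001, -0.0]
ft_force: [0.2, -0.2, 0.7]
width: 0.0871
```

```bash
python3 -m inch '{"translation":[[0,0,0],[0,0,0],[0,0,0],[0,0,0],[0,0,0],[0,0,0]],"rot":[[0,0,0],[0,0,0],[0,0,0],[0,0,0],[0,0,0],[0,0,0]],"jaw":[70,62,56,50,50,50]}' 20
python3 -m inch '{"translation":[[0,0,0.1],[0,0,0.3],[0,0,0.6],[0,0,0.6]],"rot":[[0,0,0],[0,0,0],[0,0,0],[0,0,0]],"jaw":[50,50,50,50]}'
python3 - <<'E'
from h import *
im,T=wshot("pics/w5.png"); t=eyes.camera("scene")
a=cv2.resize(t[135:235,165:265],None,fx=4,fy=4,interpolation=cv2.INTER_CUBIC)
o=np.hstack([im[:400,80:480],a]); cv2.imwrite("pics/c6.png",o); print(r.read_state()['width'])
E
```

```text
time: 9.35
ee_pos: [0.6952, -0.1122, -0.0176]
eef_rot: [0.918, 0.398, 0.001, -0.0]
ft_force: [0.6, 0.3, 0.5]
width: 0.0606
time: 9.75
ee_pos: [0.6982, -0.1123, 0.048]
eef_rot: [0.918, 0.398, 0.004, 0.002]
ft_force: [0.4, -1.0, -0.2]
width: 0.0609
0.060692553279939415
```

View pics/c6.png

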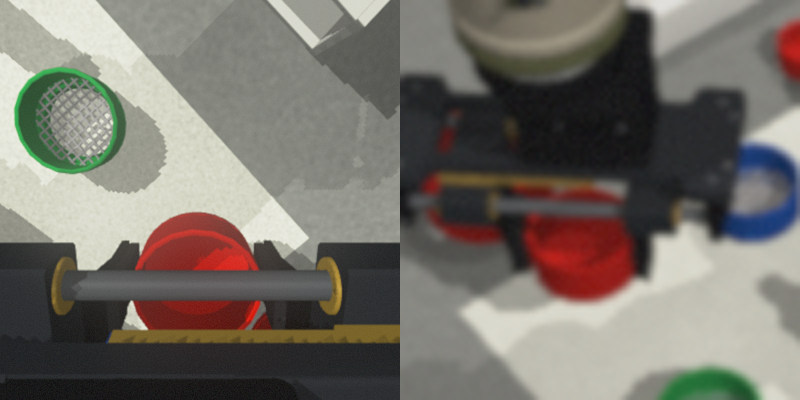

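```bash
python3 -m inch '{"translation":[[0,0,0.5],[0,0,1],[0,0,1],[0,0,1]],"rot":[[0,0.009,0],[0,0.009,0],[0,0.009,0],[0,0.009,0]],"jaw":[50,50,50,50]}'
python3 -m inch '{"translation":[[-0.25,0.45,0],[-0.5,0.9,0],[-0.5,0.95,0],[-0.5,0.95,0]],"rot":[[0,0,0],[0,0,0],[0,0,0],[0,0,0]],"jaw":[50,50,50,50]}'
python3 -m inch '{"translation":[[-0.25,0.45,0],[-0.5,0.9,0],[-0.5,0.95,0],[-0.5,0.95,0]],"rot":[[0,0,0],[0,0,0],[0,0,0],[0,0,0]],"jaw":[50,50,50,50]}'
python3 -m inch '{"translation":[[-0.25,0.45,0],[-0.5,0.9,0],[-0.5,0.95,0],[-0.5,0.95,0]],"rot":[[0,0,0],[0,0,0],[0,0,0],[0,0,0]],"jaw":[50,50,50,50]}'
python3 -m inch '{"translation":[[-0.25,0.45,0],[-0.5,0.9,0],[-0.5,0.95,0],[-0.5,0.95,0],[-0.5,0.95,0]],"rot":[[0,0,0],[0,0,0],[0,0,0],[0,0,0],[0,0,0]],"jaw":[50,50,50,50,50]}'
python3 - <<'E'
from h import *
im,T=wshot("pics/w6.png"); s=r.read_state();print(s['ee_pos'],s['width'],ww2pix(T,[.549,.3347,.08]))
E
```

```text
time: 10.25
ee_pos: [0.6962, -0.1123, 0.1444]
eef_rot: [0.918, 0.398, -0.002, -0.001]
ft_force: [0.2, -0.3, -0.7]
width: 0.0607
time: 10.65
ee_pos: [0.6447, -0.015, 0.1427]
eef_rot: [0.917, 0.399, -0.004, -0.002]
ft_force: [0.7, -0.7, 0.1]
width: 0.0605
time: 11.05
ee_pos: [0.5941, 0.0809, 0.1418]
eef_rot: [0.916, 0.4, -0.004, -0.002]
ft_force: [1.1, -0.3, -1.5]
width: 0.0608
time: 11.45
ee_pos: [0.5445, 0.1756, 0.1413]
eef_rot: [0.916, 0.401, -0.004, -0.002]
ft_force: [1.1, -1.6, -0.6]
width: 0.0603
time: 11.95
ee_pos: [0.4966, 0.2675, 0.1407]
eef_rot: [0.917, 0.399, -0.005, -0.001]
ft_force: [0.5, -0.3, -0.8]
width: 0.0604
[0.49644077 0.26750837 0.14074422] 0.06073879962893393 (np.float64(265.7009541958217), np.float64(102.71766333336335))
```

View pics/w6.png

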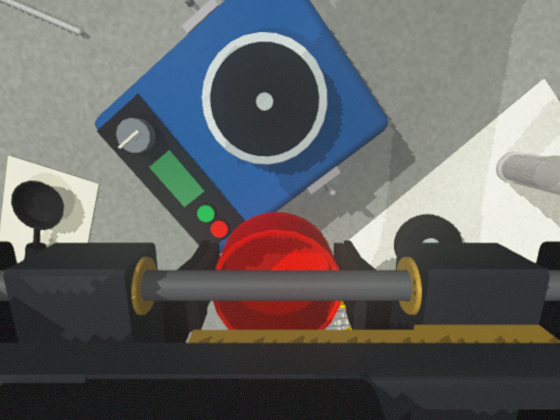

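Run:
```python
from h import *
T=np.load("pics/w6.png.npy")
print(wpix2w(T,264,101,.08),wpix2w(T,264.5,98.5,.08),'dot', T[:3,2])
```

```text
[0.54891394 0.33636652 0.08      ] [0.55033293 0.33734435 0.08      ] dot [-0.18455044 -0.19017012 -0.96424917]
```

```bash
python3 -m inch '{"translation":[[0.25,0.33,0],[0.51,0.67,0],[0.51,0.67,-0.3],[0.51,0.67,-0.6],[0.51,0.67,-0.66],[0.51,0.67,-0.66]],"rot":[[0.002,-0.01,0],[0.002,-0.01,0],[0.002,-0.01,0],[0.002,-0.01,0],[0.002,-0.01,0],[0.002,-0.01,0]],"jaw":[50,50,50,50,50,50]}'
```

```text
time: 12.6
ee_pos: [0.548, 0.3323, 0.0738]
eef_rot: [0.918, 0.398, -0.001, 0.0]
ft_force: [0.6, -0.0, 0.2]
width: 0.0605
```

```bash
python3 -m inch '{"translation":[[-0.01,0.02,-0.05],[-0.01,0.02,-0.09],[-0.01,0.02,-0.1],[-0.01,0.02,-0.1]],"rot":[[0,0,0],[0,0,0],[0,0,0],[0,0,0]],"jaw":[50,50,50,50]}'
python3 -m inch '{"translation":[[0,0,-0.01],[0,0,-0.015],[0,0,-0.015]],"rot":[[0,0,0],[0,0,0],[0,0,0]],"jaw":[50,50,50]}'
```

```text
time: 13.0
ee_pos: [0.5472, 0.3343, 0.0643]
eef_rot: [0.918, 0.398, -0.0, 0.0]
ft_force: [0.6, 0.5, 0.1]
width: 0.0606
time: 13.3
ee_pos: [0.5472, 0.3343, 0.0628]
eef_rot: [0.918, 0.398, -0.0, 0.0]
ft_force: [0.1, -0.2, -0.5]
width: 0.0605
```

```bash
python3 -m inch '{"translation":[[0,0,-0.01],[0,0,-0.015],[0,0,-0.015]],"rot":[[0,0,0],[0,0,0],[0,0,0]],"jaw":[50,50,50]}'
python3 -m inch '{"translation":[[0,0,0],[0,0,0],[0,0,0],[0,0,0],[0,0,0]],"rot":[[0,0,0],[0,0,0],[0,0,0],[0,0,0],[0,0,0]],"jaw":[64,70,80,87,87]}'
python3 -m inch '{"translation":[[0,0,0.3],[0,0,0.6],[0,0,0.9],[-0.3,-0.3,0.9],[-0.6,-0.6,0.9],[-0.6,-0.6,0.9],[-0.6,-0.6,0.9]],"rot":[[0,0,0],[0,0,0],[0,0,0],[0,0,0],[0,0,0],[0,0,0],[0,0,0]],"jaw":[87,87,87,87,87,87,87]}'
python3 - <<'E'
from h import *
im,T=wshot("pics/w7.png"); s=r.read_state();print(s['ee_pos'],s['eef_rot'],ww2pix(T,[.549,.336,.11]))
cv2.imwrite("pics/c7.png",cv2.resize(im[:250,130:430],None,fx=2,fy=2,interpolation=cv2.INTER_CUBIC))
E
```

```text
time: 13.6
ee_pos: [0.5473, 0.3344, 0.0623]
eef_rot: [0.918, 0.398, -0.0, 0.0]
ft_force: [-3.6, -3.2, 7.9]
width: 0.0603
time: 14.1
ee_pos: [0.5472, 0.3344, 0.0622]
eef_rot: [0.918, 0.398, -0.0, 0.0]
ft_force: [-0.1, -0.2, -0.5]
width: 0.0839
time: 14.8
ee_pos: [0.4873, 0.2737, 0.1526]
eef_rot: [0.918, 0.397, 0.0, 0.001]
ft_force: [0.6, 0.6, -0.6]
width: 0.0872
[0.48776947 0.27459686 0.15266033] [9.17582971e-01 3.97543979e-01 3.91466392e-04 3.50404863e-04] (np.float64(279.0654808937683), np.float64(97.33031130549192))
```

View pics/c7.png

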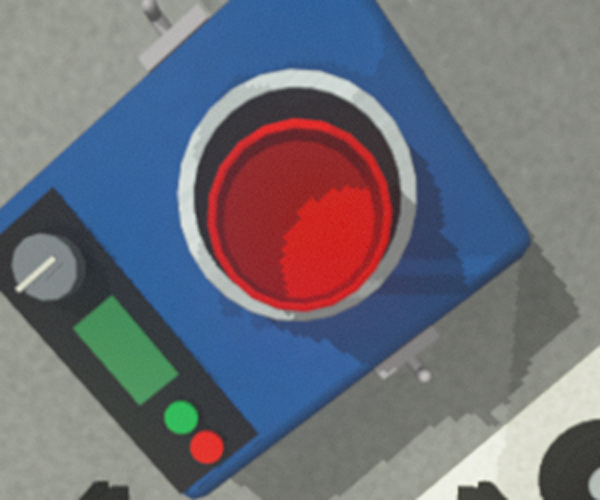

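Run:
```python
from h import *
T=np.load("pics/w7.png.npy")
p=wpix2w(T,280.2,106.7,.11);q=wpix2w(T,278.7,97.5,.08);print(p,q,p-q)
print(wpix2w(T,130+290/2,310/2,.11))
```

```text
[0.54553534 0.33119135 0.11      ] [0.55050036 0.33751104 0.08      ] [-0.00496502 -0.00631969  0.03      ]
[0.52133007 0.31048209 0.11      ]
```

```bash
cat >> h.py <<'E'
HUE=dict(red=[(0,10),(170,180)],green=[(55,85)],blue=[(105,130)],yellow=[(18,34)])
def blob(im,col,u,v,rad=60,smin=110,vmin=40):
    "convex hull ellipse of coloured frame near u,v"
    h=cv2.cvtColor(im,cv2.COLOR_BGR2HSV); m=np.zeros(im.shape[:2],np.uint8)
    for a,b in HUE[col]: m|=cv2.inRange(h,(a,smin,vmin),(b,255,255))
    k=np.zeros_like(m); cv2.circle(k,(int(u),int(v)),int(rad),255,-1); m&=k
    n,l,st,_=cv2.connectedComponentsWithStats(m)
    if n<2: return None
    i=1+np.argmax(st[1:,4]); c,_=cv2.findContours((l==i).astype(np.uint8),cv2.RETR_EXTERNAL,cv2.CHAIN_APPROX_NONE)
    hull=cv2.convexHull(max(c,key=len)); return cv2.fitEllipse(hull),st[i]
E
python3 - <<'E'
from h import *
im=cv2.imread("pics/w7.png"); print(blob(im,"red",280,107))
for n in ("top","scene"):
    im=eyes.camera(n); cv2.imwrite(f"pics/{n}7.png",im)
    u,v=w2pix(n,[.5475,.333,.11]); e=blob(im,"red",u,v,40); print(n,u,v,e)
    if e: print(pix2w(n,*e[0][0],.11), w2pix(n,[.5475,.333,.11]),w2pix(n,[.5475,.333,.08]))
E
```

```text
(((279.3920593261719, 106.66265869140625), (93.14423370361328, 96.63048553466797), 2.312328338623047), array([ 233,   59,   94,   97, 7064], dtype=int32))
top 95.37630839615161 229.85046617338782 (((92.45816040039062, 227.78770446777344), (20.733274459838867, 34.72603988647461), 27.50084686279297), array([ 81, 215,  25,  31, 499], dtype=int32))
[0.5512874  0.33832171 0.11      ] (np.float64(95.37630839615161), np.float64(229.85046617338782)) (np.float64(101.49790746664505), np.float64(230.08980862400978))
scene 403.84316064866243 287.53253875869336 (((403.3096008300781, 290.39593505859375), (34.991580963134766, 36.01634216308594), 160.1042022705078), array([386, 273,  35,  36, 989], dtype=int32))
[0.55291651 0.33648138 0.11      ] (np.float64(403.84316064866243), np.float64(287.53253875869336)) (np.float64(400.8660857880987), np.float64(294.79560978410257))
```

```bash
cat >> h.py <<'E'
def hullbb(name,x,y,z0,z1,rad=.031,T=None):
    a=np.linspace(0,2*np.pi,120); P=[np.array([x+rad*np.cos(t),y+rad*np.sin(t),z]) for z in (z0,z1) for t in a]
    q=np.array([w2pix(name,X) if T is None else ww2pix(T,X) for X in P]); return np.r_[q.min(0),q.max(0)+1].round(1)
E
python3 - <<'E'
from h import *
T=np.load("pics/w7.png.npy")
for x,y in ((.5455,.3312),(.549,.336)):
    print(x,y,'scene',hullbb("scene",x,y,.08,.11),'top',hullbb("top",x,y,.08,.11),'w7',hullbb("",x,y,.08,.11,T=T),'plate ring w7',hullbb("",x,y,.08,.08,.045,T=T))
print("seen scene 386 273 421 309; top 81 215 ? 246; w7 233 59 327 156; ring w7 219.5 34 338 161")
im=cv2.imread("pics/scene0.png"); print(hullbb("scene",.549,.336,.08,.08,.045)); 
g=cv2.cvtColor(im,cv2.COLOR_BGR2HSV); m=((g[...,1]<70)&(g[...,2]>120)).astype(np.uint8)
n,l,st,c=cv2.connectedComponentsWithStats(m[260:330,370:440]); print(st[np.argsort(-st[:,4])][:5]+[370,260,0,0,0])
E
```

```text
0.5455 0.3312 scene [385.1 272.2 421.1 309. ] top [ 79.2 213.9 120.  249. ] w7 [233.3  55.8 328.  155. ] plate ring w7 [219.6  43.  340.5 169.6]
0.549 0.336 scene [385.7 274.9 421.8 311.8] top [ 76.5 212.  117.5 247.1] w7 [231.9  45.6 327.2 146.3] plate ring w7 [218.3  33.9 339.9 162.1]
seen scene 386 273 421 309; top 81 215 ? 246; w7 233 59 327 156; ring w7 219.5 34 338 161
[378.5 276.2 425.7 318.6]
[[ 370  260   70   70 4342]
 [ 380  277   46   43  458]
 [ 370  270   11    8   40]
 [ 400  294    6    6   25]
 [ 434  260    6    4   18]]
```

```bash
python3 -m inch '{"translation":[[0.28,0.28,0],[0.57,0.56,0],[0.57,0.56,-0.4],[0.57,0.56,-0.7],[0.57,0.56,-0.89],[0.57,0.56,-0.89],[0.57,0.56,-0.89]],"rot":[[0,0,0],[0,0,0],[0,0,0],[0,0,0],[0,0,0],[0,0,0],[0,0,0]],"jaw":[87,87,87,87,87,87,87]}'
python3 -m inch '{"translation":[[0,0,0],[0,0,0],[0,0,0],[0,0,0],[0,0,0],[0,0,0]],"rot":[[0,0,0],[0,0,0],[0,0,0],[0,0,0],[0,0,0],[0,0,0]],"jaw":[75,66,58,50,50,50]}' 15
python3 -m inch '{"translation":[[0,0,0.03],[0,0,0.06],[0.02,0.025,0.06],[0.04,0.05,0.06],[0.04,0.05,0.06]],"rot":[[0,0,0],[0,0,0],[0,0,0],[0,0,0],[0,0,0]],"jaw":[50,50,50,50,50]}'
```

```text
time: 15.65
ee_pos: [0.5451, 0.3321, 0.0637]
eef_rot: [0.917, 0.398, 0.0, -0.0]
ft_force: [-0.3, 0.2, 0.7]
width: 0.0871
time: 16.25
ee_pos: [0.5453, 0.3321, 0.0642]
eef_rot: [0.917, 0.398, 0.0, -0.0]
ft_force: [-0.5, -1.2, 3.1]
width: 0.0609
time: 16.75
ee_pos: [0.5494, 0.3375, 0.07]
eef_rot: [0.917, 0.398, 0.0, -0.001]
ft_force: [0.7, -1.0, -0.7]
width: 0.0609
```

```bash
python3 -m inch '{"translation":[[0,0,-0.03],[0,0,-0.055],[0,0,-0.06],[0,0,-0.06]],"rot":[[0,0,0],[0,0,0],[0,0,0],[0,0,0]],"jaw":[50,50,50,50]}'
python3 -m inch '{"translation":[[0,0,0],[0,0,0],[0,0,0],[0,0,0],[0,0,0.3],[0,0,0.6],[0,0,0.9],[-0.3,-0.3,0.9],[-0.6,-0.6,0.9],[-0.6,-0.6,0.9],[-0.6,-0.6,0.9]],"rot":[[0,0,0],[0,0,0],[0,0,0],[0,0,0],[0,0,0],[0,0,0],[0,0,0],[0,0,0],[0,0,0],[0,0,0],[0,0,0]],"jaw":[66,76,87,87,87,87,87,87,87,87,87]}'
python3 - <<'E'
from h import *
im,T=wshot("pics/w8.png"); s=r.read_state();print(s['ee_pos'],s['eef_rot'])
b=blob(im,"red",*ww2pix(T,[.549,.336,.11]),70); print(b)
x,y=.549,.336; print(hullbb("",x,y,.08,.11,T=T),hullbb("",x,y,.08,.08,.045,T=T)); print(wpix2w(T,*b[0][0],.11))
im=eyes.camera("scene"); e=blob(im,"red",*w2pix("scene",[.549,.336,.1]),40); print(e[1],hullbb("scene",x,y,.08,.11))
E
```

```text
time: 17.15
ee_pos: [0.5493, 0.3376, 0.0641]
eef_rot: [0.917, 0.398, 0.0, -0.001]
ft_force: [-1.5, -0.5, 3.1]
width: 0.0611
time: 18.25
ee_pos: [0.4893, 0.2769, 0.1545]
eef_rot: [0.917, 0.398, 0.001, -0.0]
ft_force: [1.0, 0.7, -0.1]
width: 0.0869
[0.48980351 0.27774733 0.15460336] [ 9.17393501e-01  3.97980069e-01  9.07969075e-04 -4.52920993e-04]
(((279.40972900390625, 102.72595977783203), (92.86004638671875, 97.5478286743164), 1.2980104684829712), array([ 233,   54,   94,   98, 7105], dtype=int32))
[233.8  52.9 327.8 151.7] [220.2  40.6 340.4 166.7]
[0.54893421 0.33683235 0.11      ]
[ 386  276   36   36 1010] [385.7 274.9 421.8 311.8]
```

```bash
R='"rot":[[0,0,0],[0,0,0],[0,0,0]],"jaw":[87,87,87]'
python3 -m inch '{"translation":[[0,-0.48,0],[0,-0.95,0],[0,-0.95,0]],"rot":[[0,0,0],[0,0,0],[0,0,0]],"jaw":[87,87,87]}'
python3 -m inch '{"translation":[[0,-0.48,0],[0,-0.95,0],[0,-0.95,0]],"rot":[[0,0,0],[0,0,0],[0,0,0]],"jaw":[87,87,87]}'
python3 -m inch '{"translation":[[0,-0.48,0],[0,-0.95,0],[0,-0.95,0]],"rot":[[0,0,0],[0,0,0],[0,0,0]],"jaw":[87,87,87]}'
python3 -m inch '{"translation":[[0,-0.48,0],[0,-0.95,0],[0,-0.95,0]],"rot":[[0,0,0],[0,0,0],[0,0,0]],"jaw":[87,87,87]}'
python3 -m inch '{"translation":[[0.1,-0.4,0],[0.18,-0.7,-0.3],[0.18,-0.7,-0.5],[0.18,-0.7,-0.5],[0.18,-0.7,-0.5]],"rot":[[0,0,0],[0,0,0],[0,0,0],[0,0,0],[0,0,0]],"jaw":[87,87,87,87,87]}'
python3 - <<'E'
from h import *
im,T=wshot("pics/w9.png"); s=r.read_state();print(s['ee_pos'],s['eef_rot'])
u,v=ww2pix(T,[.569,-.127,.032]); b=blob(im,"blue",u,v,80); print(u,v,b,wpix2w(T,*b[0][0],.032),hullbb("",.569,-.127,.007,.032,T=T))
E
```

```text
time: 18.65
ee_pos: [0.4918, 0.1772, 0.1542]
eef_rot: [0.919, 0.395, 0.0, 0.0]
ft_force: [0.7, -0.6, -0.4]
width: 0.0868
time: 18.95
ee_pos: [0.4931, 0.0759, 0.1541]
eef_rot: [0.92, 0.391, -0.0, 0.001]
ft_force: [-0.0, 1.1, 0.1]
width: 0.0868
time: 19.25
ee_pos: [0.4938, -0.0255, 0.1539]
eef_rot: [0.922, 0.387, -0.001, 0.002]
ft_force: [-0.2, 0.2, 0.3]
width: 0.0873
time: 19.55
ee_pos: [0.4939, -0.1271, 0.1536]
eef_rot: [0.923, 0.384, -0.001, 0.003]
ft_force: [-1.0, 0.1, -1.0]
width: 0.0872
time: 20.05
ee_pos: [0.5127, -0.1958, 0.1039]
eef_rot: [0.923, 0.384, -0.001, 0.002]
ft_force: [-0.4, 1.1, 0.7]
width: 0.0869
[ 0.51314267 -0.19594949  0.10467753] [ 9.23132124e-01  3.84471258e-01 -4.64462017e-04  2.95262251e-03]
263.79000124091056 98.90772982381378 (((263.00469970703125, 99.76490783691406), (80.40956115722656, 84.9297103881836), 172.22900390625), array([223,  58,  81,  85, 832], dtype=int32)) [ 0.56815599 -0.12701313  0.032     ] [222.   53.4 306.5 142.5]
```

```bash
python3 -m inch '{"translation":[[0.28,0.35,0],[0.55,0.69,0],[0.55,0.69,-0.3],[0.55,0.69,-0.6],[0.55,0.69,-0.65],[0.55,0.69,-0.65]],"rot":[[0.006,0,0],[0.006,0,0],[0.006,0,0],[0.006,0,0],[0.006,0,0],[0.006,0,0]],"jaw":[87,87,87,87,87,87]}'
```

```text
time: 20.7
ee_pos: [0.5683, -0.1265, 0.0404]
eef_rot: [0.923, 0.385, 0.001, -0.0]
ft_force: [0.3, 0.4, -0.2]
width: 0.0866
```

```bash
python3 -m inch '{"translation":[[0,0,-0.25],[0,0,-0.45],[0,0,-0.52],[0,0,-0.52]],"rot":[[0,0,0],[0,0,0],[0,0,0],[0,0,0]],"jaw":[87,87,87,87]}'
python3 -m inch '{"translation":[[0,0,0],[0,0,0],[0,0,0],[0,0,0],[0,0,0],[0,0,0]],"rot":[[0,0,0],[0,0,0],[0,0,0],[0,0,0],[0,0,0],[0,0,0]],"jaw":[75,66,58,50,50,50]}' 15
python3 -m inch '{"translation":[[0,0,0.3],[0,0,0.7],[0,0,1],[0,0,1]],"rot":[[0,0,0],[0,0,0],[0,0,0],[0,0,0]],"jaw":[50,50,50,50]}'
```

```text
time: 21.1
ee_pos: [0.5688, -0.1266, -0.0107]
eef_rot: [0.923, 0.385, 0.001, 0.0]
ft_force: [0.3, -0.1, 0.3]
width: 0.0871
time: 21.7
ee_pos: [0.569, -0.1267, -0.0103]
eef_rot: [0.923, 0.385, 0.001, 0.0]
ft_force: [-2.0, 0.4, 4.5]
width: 0.0606
time: 22.1
ee_pos: [0.5717, -0.1271, 0.0942]
eef_rot: [0.923, 0.385, 0.004, 0.002]
ft_force: [-0.0, 0.3, -0.2]
width: 0.0602
```

```bash
python3 -m inch '{"translation":[[0,0.1,0.4],[-0.02,0.5,0.8],[-0.04,0.95,0.8],[-0.04,0.95,0.8]],"rot":[[0,0,0],[0,0,0],[0,0,0],[0,0,0]],"jaw":[50,50,50,50]}'
python3 -m inch '{"translation":[[-0.02,0.48,0],[-0.04,0.95,0],[-0.04,0.95,0]],"rot":[[0,0,0],[0,0,0],[0,0,0]],"jaw":[50,50,50]}'
python3 -m inch '{"translation":[[-0.02,0.48,0],[-0.04,0.95,0],[-0.04,0.95,0]],"rot":[[0,0,0],[0,0,0],[0,0,0]],"jaw":[50,50,50]}'
python3 -m inch '{"translation":[[-0.02,0.48,0],[-0.04,0.95,0],[-0.04,0.95,0]],"rot":[[0,0,0],[0,0,0],[0,0,0]],"jaw":[50,50,50]}'
python3 -m inch '{"translation":[[-0.02,0.4,0],[-0.04,0.6,0],[-0.04,0.6,0],[-0.04,0.6,0]],"rot":[[0,0,0],[0,0,0],[0,0,0],[0,0,0]],"jaw":[50,50,50,50]}'
```

```text
time: 22.5
ee_pos: [0.568, -0.0237, 0.1755]
eef_rot: [0.921, 0.389, 0.006, 0.001]
ft_force: [-1.5, 0.5, -0.7]
width: 0.0605
time: 22.8
ee_pos: [0.5624, 0.0793, 0.1747]
eef_rot: [0.919, 0.393, 0.006, -0.001]
ft_force: [-0.0, 0.6, -0.6]
width: 0.0602
time: 23.1
ee_pos: [0.5559, 0.1823, 0.1738]
eef_rot: [0.917, 0.398, 0.006, -0.003]
ft_force: [-1.0, 0.1, -0.1]
width: 0.0606
time: 23.4
ee_pos: [0.5485, 0.285, 0.1726]
eef_rot: [0.915, 0.402, 0.005, -0.005]
ft_force: [-1.3, 0.3, -1.2]
width: 0.0605
time: 23.8
ee_pos: [0.5443, 0.3446, 0.1714]
eef_rot: [0.915, 0.403, 0.004, -0.005]
ft_force: [-0.8, -0.2, -0.6]
width: 0.0604
```

```bash
python3 -m inch '{"translation":[[0.055,-0.07,0],[0.055,-0.07,-0.3],[0.055,-0.07,-0.6],[0.055,-0.07,-0.66],[0.055,-0.07,-0.66]],"rot":[[-0.012,0.003,0],[-0.012,0.003,0],[-0.012,0.003,0],[-0.012,0.003,0],[-0.012,0.003,0]],"jaw":[50,50,50,50,50]}'
```

```text
time: 24.3
ee_pos: [0.55, 0.3359, 0.1047]
eef_rot: [0.916, 0.402, -0.001, 0.001]
ft_force: [-0.0, 1.1, -0.3]
width: 0.0602
```

```bash
python3 -m inch '{"translation":[[0,0.01,-0.05],[0,0.01,-0.09],[0,0.01,-0.1],[0,0.01,-0.1]],"rot":[[0,0,0],[0,0,0],[0,0,0],[0,0,0]],"jaw":[50,50,50,50]}'
python3 -m inch '{"translation":[[0,0,-0.01],[0,0,-0.02],[0,0,-0.025],[0,0,-0.025]],"rot":[[0,0,0],[0,0,0],[0,0,0],[0,0,0]],"jaw":[50,50,50,50]}'
```

```text
time: 24.7
ee_pos: [0.5501, 0.337, 0.095]
eef_rot: [0.916, 0.402, -0.001, 0.001]
ft_force: [-0.6, 0.6, -0.5]
width: 0.0605
time: 25.1
ee_pos: [0.5502, 0.3371, 0.0928]
eef_rot: [0.916, 0.402, -0.001, 0.001]
ft_force: [-0.6, -0.5, 2.2]
width: 0.0603
```

```bash
python3 -m inch '{"translation":[[0,0,-0.01],[0,0,-0.01]],"rot":[[0,0,0],[0,0,0]],"jaw":[50,50]}'
python3 -m inch '{"translation":[[0,0,0],[0,0,0],[0,0,0],[0,0,0],[0,0,0.3],[0,0,0.6],[0,0,0.9],[-0.3,-0.3,0.9],[-0.6,-0.6,0.9],[-0.6,-0.6,0.9],[-0.6,-0.6,0.9]],"rot":[[0,0,0],[0,0,0],[0,0,0],[0,0,0],[0,0,0],[0,0,0],[0,0,0],[0,0,0],[0,0,0],[0,0,0],[0,0,0]],"jaw":[66,76,87,87,87,87,87,87,87,87,87]}'
python3 - <<'E'
from h import *
im,T=wshot("pics/w10.png"); s=r.read_state();print(s['ee_pos'],s['eef_rot'])
x,y,z=.549,.336,.135
b=blob(im,"blue",*ww2pix(T,[x,y,z]),52); print(b,wpix2w(T,*b[0][0],z),hullbb("",x,y,.11,z,T=T))
im=eyes.camera("scene"); cv2.imwrite("pics/s10.png",im)
cv2.imwrite("pics/c10.png",np.hstack([cv2.resize(cv2.imread("pics/w10.png")[:200,180:380],(400,400)),cv2.resize(im[230:330,350:450],(400,400),interpolation=cv2.INTER_CUBIC)]))
print(hullbb("scene",x,y,.08,.135))
E
```

```text
time: 25.3
ee_pos: [0.5502, 0.3371, 0.0928]
eef_rot: [0.916, 0.402, -0.0, 0.001]
ft_force: [-3.1, -2.7, 7.6]
width: 0.0605
time: 26.4
ee_pos: [0.4903, 0.2765, 0.1832]
eef_rot: [0.916, 0.402, 0.0, 0.001]
ft_force: [0.4, 0.1, 0.3]
width: 0.0869
[0.4907336  0.27723073 0.18320122] [9.15628641e-01 4.02023526e-01 2.50290808e-04 1.10185808e-03]
(((279.9404602050781, 103.21732330322266), (90.28862762451172, 94.56790161132812), 1.6543629169464111), array([ 235,   56,   91,   95, 2126], dtype=int32)) [0.54957376 0.33639511 0.135     ] [233.9  54.4 326.5 151.7]
[385.7 268.4 424.8 311.8]
```

View pics/c10.png

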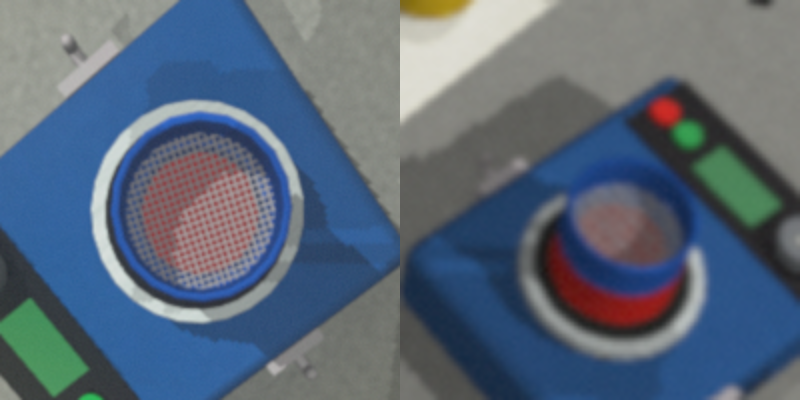

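```bash
python3 -m inch '{"translation":[[0.17,-0.43,0],[0.35,-0.87,0],[0.35,-0.87,0]],"rot":[[0,0,0],[0,0,0],[0,0,0]],"jaw":[87,87,87]}'
python3 -m inch '{"translation":[[0.17,-0.43,0],[0.35,-0.87,0],[0.35,-0.87,0]],"rot":[[0,0,0],[0,0,0],[0,0,0]],"jaw":[87,87,87]}'
python3 -m inch '{"translation":[[0.17,-0.43,0],[0.35,-0.87,0],[0.35,-0.87,0]],"rot":[[0,0,0],[0,0,0],[0,0,0]],"jaw":[87,87,87]}'
python3 -m inch '{"translation":[[0.15,-0.4,-0.1],[0.3,-0.7,-0.5],[0.3,-0.7,-0.75],[0.3,-0.7,-0.75],[0.3,-0.7,-0.75]],"rot":[[0,0,0],[0,0,0],[0,0,0],[0,0,0],[0,0,0]],"jaw":[87,87,87,87,87]}'
python3 - <<'E'
from h import *
im,T=wshot("pics/w11.png"); s=r.read_state();print(s['ee_pos'],s['eef_rot'])
x,y,z=.6915,-.009,.032
u,v=ww2pix(T,[x,y,z]); b=blob(im,"green",u,v,80); print(u,v,b,wpix2w(T,*b[0][0],.032),hullbb("",x,y,.007,z,T=T))
E
```

```text
time: 26.8
ee_pos: [0.5295, 0.1841, 0.1826]
eef_rot: [0.917, 0.398, -0.0, 0.002]
ft_force: [-0.2, -0.3, -0.2]
width: 0.0867
time: 27.1
ee_pos: [0.5675, 0.0897, 0.1819]
eef_rot: [0.919, 0.394, -0.001, 0.003]
ft_force: [-0.1, 0.3, -0.8]
width: 0.0869
time: 27.4
ee_pos: [0.6047, -0.0051, 0.1808]
eef_rot: [0.921, 0.389, -0.001, 0.005]
ft_force: [-0.2, -1.1, -1.0]
width: 0.087
time: 27.9
ee_pos: [0.6351, -0.0734, 0.1061]
eef_rot: [0.921, 0.39, -0.001, 0.004]
ft_force: [0.2, -0.6, -0.4]
width: 0.087
[ 0.63579123 -0.07331663  0.10737693] [ 9.20728306e-01  3.90178298e-01 -3.40470237e-04  4.49078233e-03]
269.25662651978627 103.10862135424516 (((266.7969665527344, 100.08014678955078), (79.74304962158203, 84.2435302734375), 174.00958251953125), array([227,  58,  81,  85, 862], dtype=int32)) [ 0.69168626 -0.00617603  0.032     ] [227.9  58.2 311.5 146.1]
```

```bash
python3 -m inch '{"translation":[[0.28,0.33,0],[0.55,0.66,0],[0.55,0.66,-0.3],[0.55,0.66,-0.6],[0.55,0.66,-0.68],[0.55,0.66,-0.68]],"rot":[[0.008,0.003,0],[0.008,0.003,0],[0.008,0.003,0],[0.008,0.003,0],[0.008,0.003,0],[0.008,0.003,0]],"jaw":[87,87,87,87,87,87]}'
```

```text
time: 28.55
ee_pos: [0.6907, -0.0066, 0.04]
eef_rot: [0.921, 0.39, -0.0, -0.0]
ft_force: [-0.0, 0.7, 0.5]
width: 0.0873
```

```bash
python3 -m inch '{"translation":[[0,0,-0.25],[0,0,-0.43],[0,0,-0.51],[0,0,-0.51]],"rot":[[0,0,0],[0,0,0],[0,0,0],[0,0,0]],"jaw":[87,87,87,87]}'
python3 -m inch '{"translation":[[0,0,0],[0,0,0],[0,0,0],[0,0,0],[0,0,0],[0,0,0]],"rot":[[0,0,0],[0,0,0],[0,0,0],[0,0,0],[0,0,0],[0,0,0]],"jaw":[75,66,58,50,50,50]}' 15
python3 -m inch '{"translation":[[0,0,0.3],[0,0,0.7],[0,0,1],[0,0,1]],"rot":[[0,0,0],[0,0,0],[0,0,0],[0,0,0]],"jaw":[50,50,50,50]}'
python3 -m inch '{"translation":[[0,0,0.4],[-0.15,0.35,0.9],[-0.35,0.8,0.9],[-0.35,0.8,0.9]],"rot":[[0,0,0],[0,0,0],[0,0,0],[0,0,0]],"jaw":[50,50,50,50]}'
```

```text
time: 28.95
ee_pos: [0.6902, -0.0067, -0.0116]
eef_rot: [0.921, 0.39, -0.001, -0.0]
ft_force: [-1.0, -0.3, -0.0]
width: 0.0871
time: 29.55
ee_pos: [0.6905, -0.0067, -0.0111]
eef_rot: [0.921, 0.39, -0.001, -0.0]
ft_force: [-1.3, 0.2, 3.0]
width: 0.0605
time: 29.95
ee_pos: [0.6933, -0.0064, 0.0943]
eef_rot: [0.921, 0.39, 0.003, 0.001]
ft_force: [-0.4, 0.6, -0.7]
width: 0.0609
time: 30.35
ee_pos: [0.6569, 0.0813, 0.1864]
eef_rot: [0.919, 0.394, 0.005, -0.0]
ft_force: [-0.1, 1.8, -1.7]
width: 0.0609
```

```bash
python3 -m inch '{"translation":[[-0.2,0.45,0],[-0.37,0.87,0],[-0.37,0.87,0]],"rot":[[0,0,0],[0,0,0],[0,0,0]],"jaw":[50,50,50]}'
python3 -m inch '{"translation":[[-0.2,0.45,0],[-0.37,0.87,0],[-0.37,0.87,0]],"rot":[[0,0,0],[0,0,0],[0,0,0]],"jaw":[50,50,50]}'
python3 -m inch '{"translation":[[-0.2,0.35,0],[-0.32,0.7,0],[-0.32,0.7,0],[-0.32,0.7,0]],"rot":[[0,0,0],[0,0,0],[0,0,0],[0,0,0]],"jaw":[50,50,50,50]}'
```

```text
time: 30.65
ee_pos: [0.6159, 0.1772, 0.1859]
eef_rot: [0.917, 0.399, 0.005, -0.003]
ft_force: [-0.9, 1.2, -1.0]
width: 0.061
time: 30.95
ee_pos: [0.5743, 0.2721, 0.1853]
eef_rot: [0.915, 0.404, 0.004, -0.005]
ft_force: [-1.6, 0.8, -0.3]
width: 0.0611
time: 31.35
ee_pos: [0.5416, 0.3427, 0.1843]
eef_rot: [0.914, 0.405, 0.003, -0.005]
ft_force: [0.3, -1.4, 0.0]
width: 0.0606
```

```bash
python3 -m inch '{"translation":[[0.074,-0.067,0],[0.074,-0.067,-0.3],[0.074,-0.067,-0.5],[0.074,-0.067,-0.55],[0.074,-0.067,-0.55]],"rot":[[-0.011,0.001,0],[-0.011,0.001,0],[-0.011,0.001,0],[-0.011,0.001,0],[-0.011,0.001,0]],"jaw":[50,50,50,50,50]}'
python3 -m inch '{"translation":[[0,0.01,0],[0,0.01,-0.01],[0,0.01,-0.01]],"rot":[[0,0,0],[0,0,0],[0,0,0]],"jaw":[50,50,50]}'
```

```text
time: 31.85
ee_pos: [0.5496, 0.3344, 0.1286]
eef_rot: [0.915, 0.404, -0.0, 0.001]
ft_force: [-0.5, 0.1, 0.1]
width: 0.0608
time: 32.15
ee_pos: [0.55, 0.3355, 0.1284]
eef_rot: [0.915, 0.404, 0.0, 0.001]
ft_force: [-0.7, -0.3, -1.2]
width: 0.0607
```

```bash
python3 -m inch '{"translation":[[-0.01,0.005,-0.05],[-0.01,0.005,-0.09],[-0.01,0.005,-0.095],[-0.01,0.005,-0.095]],"rot":[[0,0,0],[0,0,0],[0,0,0],[0,0,0]],"jaw":[50,50,50,50]}'
python3 -m inch '{"translation":[[0,0,-0.01],[0,0,-0.02],[0,0,-0.025],[0,0,-0.025]],"rot":[[0,0,0],[0,0,0],[0,0,0],[0,0,0]],"jaw":[50,50,50,50]}'
```

```text
time: 32.55
ee_pos: [0.5489, 0.3359, 0.1186]
eef_rot: [0.915, 0.404, 0.0, 0.001]
ft_force: [0.7, -0.1, -1.1]
width: 0.0609
time: 32.95
ee_pos: [0.549, 0.3361, 0.1169]
eef_rot: [0.915, 0.404, 0.0, 0.001]
ft_force: [-2.3, -0.6, 5.0]
width: 0.0607
```

```bash
python3 -m inch '{"translation":[[0,0,0],[0,0,0],[0,0,0],[0,0,0],[0,0,0.3],[0,0,0.6],[0,0,0.9],[-0.3,-0.3,0.9],[-0.6,-0.6,0.9],[-0.6,-0.6,0.9],[-0.6,-0.6,0.9]],"rot":[[0,0,0],[0,0,0],[0,0,0],[0,0,0],[0,0,0],[0,0,0],[0,0,0],[0,0,0],[0,0,0],[0,0,0],[0,0,0]],"jaw":[66,76,87,87,87,87,87,87,87,87,87]}'
python3 - <<'E'
from h import *
im,T=wshot("pics/w12.png"); s=r.read_state();print(s['ee_pos'],s['eef_rot'])
x,y,z=.5496,.3364,.16
b=blob(im,"green",*ww2pix(T,[x,y,z]),52); print(b,wpix2w(T,*b[0][0],z),hullbb("",x,y,.135,z,T=T))
im=eyes.camera("scene"); cv2.imwrite("pics/s12.png",im); b=blob(im,"green",*w2pix("scene",[x,y,z]),30); print(b[1],hullbb("scene",x,y,.135,.16))
E
python3 -m inch '{"translation":[[-0.17,-0.45,0],[-0.35,-0.92,0],[-0.35,-0.92,0]],"rot":[[0,0,0],[0,0,0],[0,0,0]],"jaw":[87,87,87]}'
python3 -m inch '{"translation":[[-0.17,-0.45,0],[-0.35,-0.92,-0.4],[-0.35,-0.92,-1],[-0.35,-0.92,-1],[-0.35,-0.92,-1]],"rot":[[0,0,0],[0,0,0],[0,0,0],[0,0,0],[0,0,0]],"jaw":[87,87,87,87,87]}'
python3 - <<'E'
from h import *
im,T=wshot("pics/w13.png"); s=r.read_state();print(s['ee_pos'],s['eef_rot'])
x,y,z=.453,.121,.032
u,v=ww2pix(T,[x,y,z]); b=blob(im,"yellow",u,v,80); print(u,v,b,wpix2w(T,*b[0][0],.032),hullbb("",x,y,.007,z,T=T))
E
```

```text
time: 34.05
ee_pos: [0.489, 0.2754, 0.2074]
eef_rot: [0.915, 0.404, 0.001, 0.001]
ft_force: [-0.3, 0.8, 0.5]
width: 0.0872
[0.4894553  0.27623412 0.20738255] [9.14802501e-01 4.03899418e-01 9.50361481e-04 8.60659254e-04]
(((280.8265380859375, 99.88143157958984), (89.63555908203125, 95.982421875), 6.094563007354736), array([ 236,   52,   90,   97, 2255], dtype=int32)) [0.55000851 0.33678535 0.16      ] [234.7  50.5 327.8 148.5]
[392 260  44  38 610] [390.4 261.9 427.9 299. ]
time: 34.45
ee_pos: [0.4545, 0.1797, 0.207]
eef_rot: [0.916, 0.402, 0.0, 0.002]
ft_force: [0.9, 0.6, 0.5]
width: 0.0871
time: 34.95
ee_pos: [0.418, 0.0874, 0.1045]
eef_rot: [0.916, 0.402, -0.002, 0.001]
ft_force: [0.5, 0.5, -0.3]
width: 0.0868
[0.41940478 0.08830123 0.10657271] [ 9.15667370e-01  4.01934756e-01 -8.34306199e-04  1.01217818e-03]
279.49632998163105 153.2907349423988 (((277.04840087890625, 152.56097412109375), (78.24542236328125, 79.06912231445312), 176.67054748535156), array([ 238,  113,   79,   80, 1852], dtype=int32)) [0.45198066 0.12270084 0.032     ] [239.6 111.6 320.4 193.4]
```

```bash
python3 -m inch '{"translation":[[0.16,0.17,0],[0.32,0.34,0],[0.32,0.34,-0.3],[0.32,0.34,-0.6],[0.32,0.34,-0.66],[0.32,0.34,-0.66]],"rot":[[0.002,0,0],[0.002,0,0],[0.002,0,0],[0.002,0,0],[0.002,0,0],[0.002,0,0]],"jaw":[87,87,87,87,87,87]}'
```

```text
time: 35.6
ee_pos: [0.452, 0.1232, 0.0413]
eef_rot: [0.916, 0.402, -0.0, -0.0]
ft_force: [-0.2, -0.5, 0.3]
width: 0.0869
```

```bash
python3 -m inch '{"translation":[[0,0,-0.25],[0,0,-0.43],[0,0,-0.52],[0,0,-0.52]],"rot":[[0,0,0],[0,0,0],[0,0,0],[0,0,0]],"jaw":[87,87,87,87]}'
python3 -m inch '{"translation":[[0,0,0],[0,0,0],[0,0,0],[0,0,0],[0,0,0],[0,0,0]],"rot":[[0,0,0],[0,0,0],[0,0,0],[0,0,0],[0,0,0],[0,0,0]],"jaw":[75,66,58,50,50,50]}' 15
python3 -m inch '{"translation":[[0,0,0.3],[0,0,0.7],[0,0,1],[0,0,1]],"rot":[[0,0,0],[0,0,0],[0,0,0],[0,0,0]],"jaw":[50,50,50,50]}'
python3 -m inch '{"translation":[[0,0,0.5],[0,0,1],[0.2,0.4,1],[0.3,0.65,1],[0.3,0.65,1]],"rot":[[0,0,0],[0,0,0],[0,0,0],[0,0,0],[0,0,0]],"jaw":[50,50,50,50,50]}'
python3 -m inch '{"translation":[[0.2,0.4,0.1],[0.35,0.75,0.2],[0.35,0.75,0.2],[0.35,0.75,0.2]],"rot":[[0,0,0],[0,0,0],[0,0,0],[0,0,0]],"jaw":[50,50,50,50]}'
```

```text
time: 36.0
ee_pos: [0.4525, 0.1234, -0.0101]
eef_rot: [0.915, 0.402, -0.0, -0.0]
ft_force: [-0.5, 0.3, -0.4]
width: 0.087
time: 36.6
ee_pos: [0.4529, 0.1235, -0.0096]
eef_rot: [0.916, 0.402, 0.0, -0.0]
ft_force: [0.3, -1.2, 6.5]
width: 0.0625
time: 37.0
ee_pos: [0.4553, 0.1243, 0.0942]
eef_rot: [0.916, 0.402, 0.003, 0.001]
ft_force: [1.8, -0.1, -0.4]
width: 0.0622
time: 37.5
ee_pos: [0.4852, 0.1928, 0.1934]
eef_rot: [0.915, 0.404, 0.003, -0.0]
ft_force: [-0.1, -0.2, -1.1]
width: 0.0622
time: 37.9
ee_pos: [0.5198, 0.2678, 0.212]
eef_rot: [0.914, 0.405, 0.002, -0.0]
ft_force: [0.5, -1.0, -0.7]
width: 0.0624
```

Run:
```python
from h import *
im,T=wshot("pics/w14.png"); s=r.read_state();print(s['ee_pos'],s['eef_rot'],s['width'])
t=eyes.camera("scene"); cv2.imwrite("pics/s14.png",t)
cv2.imwrite("pics/c14.png",np.hstack([cv2.resize(im[40:360,120:440],(400,400)),cv2.resize(t[190:310,320:440],(400,400),interpolation=cv2.INTER_CUBIC)]))
```

```text
[0.51987476 0.26678665 0.21215437] [ 9.14771245e-01  4.03966262e-01  2.19448471e-03 -1.13078010e-04] 0.06239646452733676
```

View pics/c14.png

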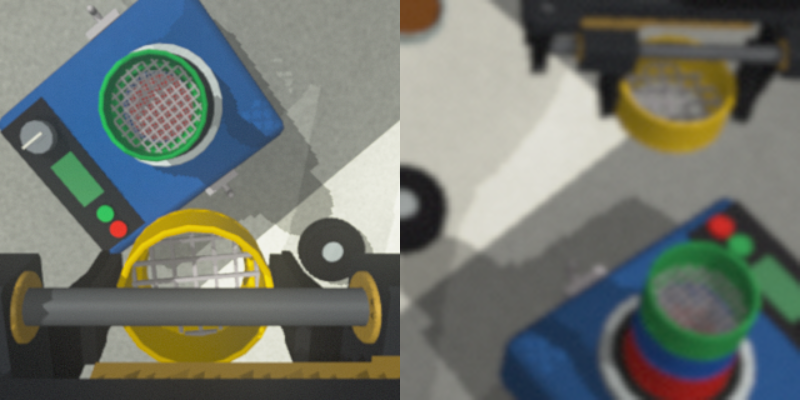

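```bash
python3 -m inch '{"translation":[[0.15,0.35,0],[0.31,0.71,0],[0.31,0.71,-0.1],[0.31,0.71,-0.4],[0.31,0.71,-0.55],[0.31,0.71,-0.55]],"rot":[[-0.002,0.004,0],[-0.002,0.004,0],[-0.002,0.004,0],[-0.002,0.004,0],[-0.002,0.004,0],[-0.002,0.004,0]],"jaw":[50,50,50,50,50,50]}'
```

```text
time: 38.6
ee_pos: [0.55, 0.3349, 0.1548]
eef_rot: [0.915, 0.403, -0.002, 0.001]
ft_force: [-0.2, -0.2, -0.5]
width: 0.0623
```

```bash
python3 -m inch '{"translation":[[0.01,0.025,0],[0.01,0.025,-0.03],[0.01,0.025,-0.07],[0.01,0.025,-0.095],[0.01,0.025,-0.095]],"rot":[[0.003,-0.003,0],[0.003,-0.003,0],[0.003,-0.003,0],[0.003,-0.003,0],[0.003,-0.003,0]],"jaw":[50,50,50,50,50]}'
python3 -m inch '{"translation":[[0,0,-0.01],[0,0,-0.02],[0,0,-0.025],[0,0,-0.025]],"rot":[[0,0,0],[0,0,0],[0,0,0],[0,0,0]],"jaw":[50,50,50,50]}'
```

```text
time: 39.1
ee_pos: [0.5509, 0.3373, 0.145]
eef_rot: [0.915, 0.403, -0.0, 0.0]
ft_force: [0.0, 0.0, -1.0]
width: 0.0621
time: 39.5
ee_pos: [0.5512, 0.3375, 0.1435]
eef_rot: [0.915, 0.403, 0.0, 0.0]
ft_force: [-1.1, -0.6, 4.8]
width: 0.0624
```

```bash
python3 -m inch '{"translation":[[0,0,0],[0,0,0],[0,0,0],[0,0,0],[0,0,0.3],[0,0,0.6],[0,0,0.9],[-0.3,-0.3,0.9],[-0.6,-0.6,0.9],[-0.6,-0.6,0.9],[-0.6,-0.6,0.9]],"rot":[[0,0,0],[0,0,0],[0,0,0],[0,0,0],[0,0,0],[0,0,0],[0,0,0],[0,0,0],[0,0,0],[0,0,0],[0,0,0]],"jaw":[66,76,87,87,87,87,87,87,87,87,87]}'
python3 - <<'E'
from h import *
im,T=wshot("pics/w15.png"); s=r.read_state();print(s['ee_pos'],s['eef_rot'])
x,y,z=.55,.3368,.185
b=blob(im,"yellow",*ww2pix(T,[x,y,z]),60); print(b,wpix2w(T,*b[0][0],z),hullbb("",x,y,.16,z,T=T))
im=eyes.camera("scene"); cv2.imwrite("pics/s15.png",im); b=blob(im,"yellow",*w2pix("scene",[x,y,z]),30); print(b[1],hullbb("scene",x,y,.16,z))
E
python3 -m inch '{"translation":[[0.07,-0.45,0],[0.14,-0.92,0],[0.14,-0.92,-0.3],[0.14,-0.92,-0.3]],"rot":[[0,0,0],[0,0,0],[0,0,0],[0,0,0]],"jaw":[87,87,87,87]}'
python3 -m inch '{"translation":[[0.07,-0.45,-0.2],[0.14,-0.95,-0.6],[0.14,-0.95,-0.98],[0.14,-0.95,-0.98],[0.14,-0.95,-0.98]],"rot":[[0,0,0],[0,0,0],[0,0,0],[0,0,0],[0,0,0]],"jaw":[87,87,87,87,87]}'
python3 - <<'E'
from h import *
im,T=wshot("pics/w16.png"); s=r.read_state();print(s['ee_pos'],s['eef_rot'])
x,y,z=.5745,.127,.024
u,v=ww2pix(T,[x,y,z]); bb=hullbb("",x,y,.006,z,T=T); print(u,v,bb,hullbb("",x,y,z,z,T=T))
x0,y0=int(u)-70,max(int(v)-70,0); cv2.imwrite("pics/c16.png",cv2.convertScaleAbs(cv2.resize(im[y0:y0+140,x0:x0+140],(560,560),interpolation=cv2.INTER_CUBIC),alpha=1.5)); print(x0,y0)
h=cv2.cvtColor(im,cv2.COLOR_BGR2GRAY); k=np.zeros_like(h); cv2.circle(k,(int(u),int(v)),60,255,-1); m=((h<60)&(k>0)).astype(np.uint8)
n,l,st,c=cv2.connectedComponentsWithStats(m); i=1+np.argmax(st[1:,4]); print(st[i],c[i])
E
```

```text
time: 40.6
ee_pos: [0.4911, 0.2768, 0.2339]
eef_rot: [0.915, 0.403, 0.001, 0.001]
ft_force: [0.2, 0.5, 1.3]
width: 0.0872
[0.49151861 0.27761281 0.23388154] [9.15279121e-01 4.02819622e-01 6.69793900e-04 1.86697174e-04]
(((280.6452941894531, 103.77444458007812), (89.347412109375, 93.8115005493164), 1.578321099281311), array([ 237,   57,   89,   94, 2915], dtype=int32)) [0.5504565  0.33641847 0.185     ] [234.1  54.1 326.4 151.1]
[394 255  37  37 725] [392.8 255.1 431.2 292.9]
time: 41.1
ee_pos: [0.505, 0.1848, 0.2007]
eef_rot: [0.916, 0.402, -0.002, -0.001]
ft_force: [-0.6, 1.4, -0.9]
width: 0.0868
time: 41.6
ee_pos: [0.5191, 0.0923, 0.1039]
eef_rot: [0.915, 0.403, -0.002, -0.001]
ft_force: [0.3, 0.7, 1.5]
width: 0.0867
[0.51999194 0.09290942 0.10502656] [ 9.14889177e-01  4.03703227e-01 -7.30703214e-04 -9.81756766e-04]
298.27048133213606 133.9430833205808 [258.9  92.2 338.7 174.1] [258.9  92.2 338.7 174.1]
228 63
[ 262   92   62   56 1402] [293.63552068 112.10128388]
```

View pics/c16.png

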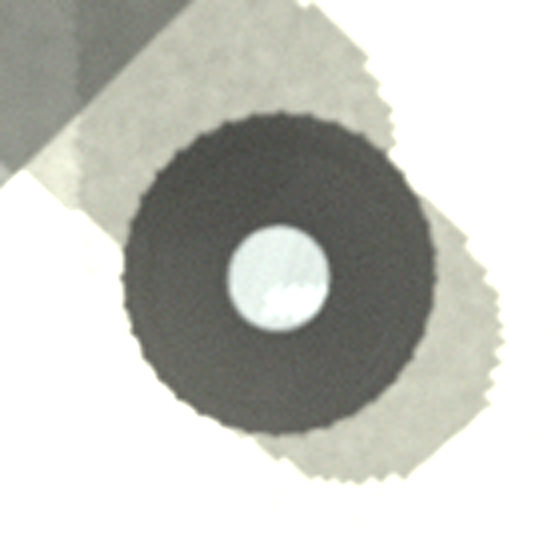

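```bash
python3 -m inch '{"translation":[[0.28,0.18,0],[0.55,0.35,0],[0.55,0.35,-0.3],[0.55,0.35,-0.6],[0.55,0.35,-0.65],[0.55,0.35,-0.65]],"rot":[[-0.001,-0.002,0],[-0.001,-0.002,0],[-0.001,-0.002,0],[-0.001,-0.002,0],[-0.001,-0.002,0],[-0.001,-0.002,0]],"jaw":[87,87,87,87,87,87]}'
```

```text
time: 42.25
ee_pos: [0.5755, 0.1296, 0.0416]
eef_rot: [0.915, 0.404, 0.001, -0.0]
ft_force: [-0.5, -0.1, 1.3]
width: 0.0868
```

```bash
python3 -m inch '{"translation":[[0,-0.015,-0.25],[0,-0.015,-0.43],[0,-0.015,-0.53],[0,-0.015,-0.53]],"rot":[[0,0,0],[0,0,0],[0,0,0],[0,0,0]],"jaw":[87,87,87,87]}'
python3 -m inch '{"translation":[[0,0,0],[0,0,0],[0,0,0],[0,0,0],[0,0,0],[0,0,0]],"rot":[[0,0,0],[0,0,0],[0,0,0],[0,0,0],[0,0,0],[0,0,0]],"jaw":[75,66,58,50,50,50]}' 15
python3 -m inch '{"translation":[[0,0,0.3],[0,0,0.7],[0,0,1],[0,0,1]],"rot":[[0,0,0],[0,0,0],[0,0,0],[0,0,0]],"jaw":[50,50,50,50]}'
python3 -m inch '{"translation":[[0,0,0.5],[0,0,1],[0,0.2,1],[0,0.4,1],[0,0.4,1]],"rot":[[0,0,0],[0,0,0],[0,0,0],[0,0,0],[0,0,0]],"jaw":[50,50,50,50,50]}'
python3 -m inch '{"translation":[[-0.1,0.2,0.4],[-0.13,0.6,0.5],[-0.13,0.95,0.5],[-0.13,0.95,0.5]],"rot":[[0,0,0],[0,0,0],[0,0,0],[0,0,0]],"jaw":[50,50,50,50]}'
```

```text
time: 42.65
ee_pos: [0.5758, 0.1285, -0.0106]
eef_rot: [0.914, 0.405, 0.001, -0.0]
ft_force: [0.2, 0.1, 0.0]
width: 0.0873
time: 43.25
ee_pos: [0.5761, 0.1286, -0.0101]
eef_rot: [0.915, 0.405, 0.001, -0.0]
ft_force: [-1.4, -1.0, 5.1]
width: 0.0616
time: 43.65
ee_pos: [0.5786, 0.1294, 0.0943]
eef_rot: [0.915, 0.405, 0.004, 0.001]
ft_force: [0.3, -0.4, -0.6]
width: 0.0616
time: 44.15
ee_pos: [0.5777, 0.1727, 0.1938]
eef_rot: [0.914, 0.406, 0.004, -0.0]
ft_force: [-0.5, 0.8, -1.3]
width: 0.0614
time: 44.55
ee_pos: [0.5626, 0.2729, 0.2429]
eef_rot: [0.912, 0.409, 0.004, -0.002]
ft_force: [-1.7, 0.0, -0.6]
width: 0.0613
```

```bash
python3 -m inch '{"translation":[[-0.06,0.35,0],[-0.11,0.64,0],[-0.11,0.64,-0.1],[-0.11,0.64,-0.4],[-0.11,0.64,-0.6],[-0.11,0.64,-0.6]],"rot":[[-0.007,0.005,0],[-0.007,0.005,0],[-0.007,0.005,0],[-0.007,0.005,0],[-0.007,0.005,0],[-0.007,0.005,0]],"jaw":[50,50,50,50,50,50]}'
python3 -m inch '{"translation":[[0,0,0],[0,0,0]],"rot":[[0,0,0],[0,0,0]],"jaw":[50,50]}'
```

```text
time: 45.15
ee_pos: [0.5507, 0.3341, 0.1785]
eef_rot: [0.913, 0.409, -0.003, 0.001]
ft_force: [0.1, -0.3, -0.9]
width: 0.0615
time: 45.35
ee_pos: [0.5512, 0.3333, 0.179]
eef_rot: [0.913, 0.408, -0.003, 0.002]
ft_force: [-0.2, -1.0, -0.0]
width: 0.0615
```

```bash
python3 -m inch '{"translation":[[0,0.037,0],[0,0.037,-0.02],[0,0.037,-0.05],[0,0.037,-0.08],[0,0.037,-0.08]],"rot":[[0.006,-0.004,0],[0.006,-0.004,0],[0.006,-0.004,0],[0.006,-0.004,0],[0.006,-0.004,0]],"jaw":[50,50,50,50,50]}'
python3 -m inch '{"translation":[[0,0,-0.01],[0,0,-0.02],[0,0,-0.025],[0,0,-0.025]],"rot":[[0,0,0],[0,0,0],[0,0,0],[0,0,0]],"jaw":[50,50,50,50]}'
```

```text
time: 45.85
ee_pos: [0.551, 0.3368, 0.1704]
eef_rot: [0.913, 0.408, -0.0, -0.0]
ft_force: [0.1, 0.4, -0.5]
width: 0.0616
time: 46.25
ee_pos: [0.5513, 0.3371, 0.1689]
eef_rot: [0.913, 0.408, 0.0, -0.0]
ft_force: [-0.8, -1.7, 5.2]
width: 0.0614
```

Home at the predicted height (0.1689). Release, retract and check.

```bash
python3 -m inch '{"translation":[[0,0,0],[0,0,0],[0,0,0],[0,0,0],[0,0,0.3],[0,0,0.6],[0,0,0.9],[-0.3,-0.3,0.9],[-0.6,-0.6,0.9],[-0.6,-0.6,0.9],[-0.6,-0.6,0.9]],"rot":[[0,0,0],[0,0,0],[0,0,0],[0,0,0],[0,0,0],[0,0,0],[0,0,0],[0,0,0],[0,0,0],[0,0,0],[0,0,0]],"jaw":[66,76,87,87,87,87,87,87,87,87,87]}'
python3 -m inch '{"translation":[[-0.1,-0.4,0],[-0.2,-0.9,0],[-0.2,-0.9,0],[-0.2,-0.9,0],[-0.2,-0.9,0]],"rot":[[0,0,0],[0,0,0],[0,0,0],[0,0,0],[0,0,0]],"jaw":[87,87,87,87,87]}'
python3 - <<'E'
from h import *
t=eyes.camera("scene"); q=eyes.camera("top"); w=eyes.camera("wrist"); cv2.imwrite("pics/s17.png",t); cv2.imwrite("pics/t17.png",q)
cv2.imwrite("pics/c17.png",np.hstack([cv2.resize(t[150:320,230:450],(515,400),interpolation=cv2.INTER_CUBIC),cv2.resize(q[100:320,20:180],(285,400),interpolation=cv2.INTER_CUBIC)]))
print(hullbb("scene",.55,.3366,.08,.203), hullbb("top",.55,.3366,.203,.203), hullbb("top",.55,.3366,.08,.203))
E
```

```text
time: 47.35
ee_pos: [0.4913, 0.2764, 0.2593]
eef_rot: [0.913, 0.408, 0.001, 0.0]
ft_force: [0.8, -0.2, -0.0]
width: 0.0872
time: 47.85
ee_pos: [0.4716, 0.1879, 0.2595]
eef_rot: [0.913, 0.409, 0.001, -0.0]
ft_force: [-0.3, 0.2, -0.2]
width: 0.0868
[385.5 249.8 433.5 312.3] [ 51.8 208.4  91.4 247.6] [ 51.8 208.4 117.2 247.6]
```

View pics/c17.png

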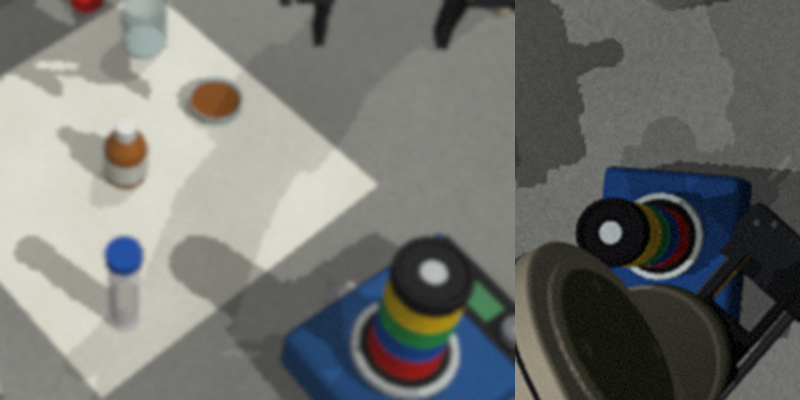

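```bash
python3 -c "
from bench import r
print(r.close_job())"
```

```text
the job is handed in; nothing more can be done
None
```

The sieve set is on the shaker's plate in the order you asked: red pan, blue, green and yellow sieves, then the black lid. I handed the job in at about 48 s of the 131 s allowed.

**Checks that passed**
- Each sieve and the lid came to rest within about 0.5 mm of its computed fully-home height, with a light contact force of 2 to 8 N.
- The rim centres of the pan and all three sieves, measured with the wrist camera, lie within about 1.5 mm of each other and of the plate's centre.
- In the last scene and top pictures the stack looks straight and the lid level. The lid sits within about 2 pixels of where the scene camera should see it.
- The petri dish, reagent bottle, sample tube and beaker are all standing in place, and the robot is touching nothing.

**Checks that disagreed or failed**
- **First grasp:** it closed above the pan's rim and missed. The fingertips sat roughly 20 mm behind the reported TCP, not 11 mm ahead of it as stated, so I used the observed offset for every grasp.
- **Pan placing:** it first landed 6 to 8 mm off the plate's centre. I picked it up again and moved it, and it then measured about 1 mm off.
- **Camera agreement:** the top and wrist cameras differed by about 2 to 4 mm.
- **Grip width:** it read 62.4 mm on the yellow sieve against about 60.5 mm on the other two. The sieve looked level in the hand and seated normally.

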